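# Put the setting gauges under the dust hood

### The arm

A 6-joint arm with a two-finger parallel gripper is mounted at the origin on the work surface; the furniture and walls round the work are solid. World frame = base frame: x ahead of the robot, y to its left, z up, the work surface at z = 0. Lengths are in m, angles in rad, forces in N, time in s.
With the tool pointing down it reaches from about 0.225 to 0.725 m from the base axis. Payload 3.1 kg.
Tool frame: the origin (TCP) lies midway between the tips of the shut fingers; the grasp point (between the pads) lies robot.grip_depth behind it (robot.grip_depth is the distance from the TCP to the grasp point, in m); z points along the fingers, y is the line along which they close (so a half turn about z gives the same grasp; the last joint's range is limited). The gripper opens to 85 mm and grips with 20 to 120 N. Pads are 22 mm wide; open, the fingers measure 114 mm over their backs; the gripper's body (76 mm by 85 mm) begins 54 mm behind the grasp point. The pads swing forward as they close: fully open they stand 13 mm farther back than shut.
Start: joints at [1.011, 0.048, 0.099, 1.622, 0, 1.443], TCP at [0.22, 0.477, 0.231] pointing down, gripper open.
Joint ranges: [-2.91, 2.91], [-0.99, 1.94], [-1.21, 1.42], [-2.12, 2.29], [-1.49, 1.47], [-3.14, 3.14]. Speed limits (rad/s): [2.79, 2.79, 3.14, 3.14, 3.14, 3.14].

### API

Orientations are given as a 3x3 rotation matrix whose columns are the frame's x, y, z axes.
In Python, from bench import robot gives the robot as it stands. The module is installed in compiled form; this text tells all that it offers.
- The arm moves only by the shell command python3 -m inch 'ROWS' [FORCE]. ROWS is JSON, a list of rows, each an object with "translation": the shift along the tool's x, y, z in cm, a list of three; "turn": the turn about the tool's z in degrees; "hand": the opening, from 0 (shut) to 1 (fully open). In form: [{"translation": [x, y, z], "turn": turn, "hand": hand}, ...]. A call has 1 to 10 rows; each row shifts and turns the commanded pose from where the row before left it, along the tool's axes as they then stand; what a row does not reach is not made up. A row lasts 1/8 s, in which the tool goes at most 62.5 mm and 10.7 degrees, less where a joint would pass 70% of its speed; a pose out of reach is approached as far as the arm can. A call with a gripper value outside its range is refused whole. The fingers move at their own pace and stop on an object; FORCE is the grip in N (left out, the last holds). Time passes only in rows, so rows that do not move let the fingers close. It gives the time, the measured TCP pose, the force, the opening and the grip force at its end, in the units of the state.
- robot.get_obs(): the state, without advancing time (a new reading comes with each control period).
- robot.grab_frame(name): name is "side" or "top" or "wrist"; returns a dict with "pixels" (400x640x3 uint8, blue, green, red), "fov_y" (degrees; the focal length in pixels is half the picture's height over the tangent of half this angle, whatever the lens; pixels are square), "cx", "cy" (the principal point, pixels), "R" (3x3) and "t" (3): a world point X has camera coordinates R X + t. Camera axes: x right, y down, z forward; pixel columns grow to the right and rows downward; lengths in m; the calibration is good to about 2 mm. The wrist camera is an equidistant fisheye: a pixel r from the principal point sees the ray r / f radians off the axis. A picture is of the moment at which its call begins. There is no depth.
- robot.job_done(): hands the job in; it is judged then, once.
The state is a dict: "time": time; "qpos": joint angles; "joint_vel": joint speeds; "joint_torque": joint torques, N m; "tool_pos": TCP position; "ee_rot": TCP orientation; "ft_force": force on the tool from outside, world axes, zero at the start; "torque": the same for the moment, N m; "opening": finger opening in m; "grip_force": force on a finger pad.
Only numpy, scipy, OpenCV 4.12 (cv2) and the standard library are available. Lean on these libraries where they do the work, as an engineer would, in place of code of your own. Each camera call takes 0.05 s, during which the arm holds its last target. There are 200 camera calls.

### The job

The lathe is about to throw stone dust, so put the measuring gear away. Draw the dividing slide's carriage out from under its hood one notch at a time, lifting its spring index knob and letting the pin drop fully home in the middle notch and then in the last one; there, stand every loose setting gauge upright in its tray, and make sure that each of the three gauge-case lids is caught: a light tug on its knob shows a loose one, which is pressed down until it snaps shut. With all gauges in the tray and all lids caught, take the carriage back the same way, pin home in the middle notch and then in the first one under the hood, and leave the other things on the table where they are.

Things in the scene. Friction and masses are not known exactly. Their poses are not given: they have to be found in the camera images.
- slide_base: Dividing slide, screwed down: plywood board 150 x 218 mm (x -65 to +85, y -131 to +87 mm in its frame) under a grey plate, top 28 mm above the table. Origin on the table. The carriage is drawn out along -x of this frame. A fixed green sheet-metal dust hood (x +23 to +80, y -80 to +80 mm, underside 97 mm, top 103 mm above the table, open at its -x side) covers the tray when parked.
- carriage (a joint): Position of the slide's aluminium carriage: 0 = parked under the hood (first notch), 0.040 = middle notch, 0.080 = last notch, fully drawn out for loading (tray then clear of the hood by 27 mm). The notches are 40 mm apart, play about 1 mm; sliding friction 1.5 N. It can be moved only with the index pin raised.
- index_knob (a joint): Lift of the spring index knob on the carriage: 0 = pin fully down in a notch; about 0.009 = pin resting on the bar between notches; 0.018 = end of its lift. Above 0.010 the pin is clear of the bar. Its spring pulls down with 5 N at 0 and 8 N at full lift. The pin drops in by itself if let go within 3 mm of a notch.
- knob_grip (a point): Middle of the index knob's grip: black upright knob, 26 mm across, 28 tall (it spans 14 mm above and below this point); this point is 116 mm above the table when the pin is down. The knob is on the carriage, 96 mm to the -y side of the tray's middle; lifting it straight up draws the pin, and the carriage is moved by carrying the raised knob along.
- tray_mid (a point): Centre of the floor of the tray on the carriage, 48 mm above the table; axes as slide_base. The tray is 44 mm (x) by 136 mm (y) inside with rims 10 mm high and 4 thick: room for three gauges side by side along y. It carries no dividers.
- tool_tin: Fixed bystander: green steel box with its lid open at the back, 80 mm tall, from 33 mm on its -x side to 67 mm on its +x side and 90 mm to either side in y of its origin, which lies under it on the table.
- case_bank: Board 96 x 177 mm, 8 thick, screwed down, with three grey gauge cases in a row along its y axis, 57 mm apart (lid_1 at -y, lid_3 at +y), fronts facing -x, lid tops 44 mm above the table. Origin on the table under the middle.
- lid_1 (a joint): Angle of the steel lid of gauge case 1 (hinged along the back edge, +x side, opening up): 0 = shut and caught; about 0.1 = lying loose on its catch, front edge some 8 mm high, not caught. A caught lid gives less than 0.02 when tugged lightly and lets go at about 11 N at the knob; a loose one comes up freely (weight under 1 N). Pressing straight down on the knob with 8 to 16 N snaps it shut.
- lid_2 (a joint): Angle of the steel lid of gauge case 2 (hinged along the back edge, +x side, opening up): 0 = shut and caught; about 0.1 = lying loose on its catch, front edge some 8 mm high, not caught. A caught lid gives less than 0.02 when tugged lightly and lets go at about 11 N at the knob; a loose one comes up freely (weight under 1 N). Pressing straight down on the knob with 8 to 16 N snaps it shut.
- lid_3 (a joint): Angle of the steel lid of gauge case 3 (hinged along the back edge, +x side, opening up): 0 = shut and caught; about 0.1 = lying loose on its catch, front edge some 8 mm high, not caught. A caught lid gives less than 0.02 when tugged lightly and lets go at about 11 N at the knob; a loose one comes up freely (weight under 1 N). Pressing straight down on the knob with 8 to 16 N snaps it shut.
- lid_1_knob (a point): Middle of the black knob on lid 1: 18 mm across, 20 tall (10 mm above and below this point), near the lid's front edge, 56 mm from the hinge line (which lies 20 mm lower than this point when shut); 60 mm above the table when shut.
- lid_2_knob (a point): Middle of the black knob on lid 2: 18 mm across, 20 tall (10 mm above and below this point), near the lid's front edge, 56 mm from the hinge line (which lies 20 mm lower than this point when shut); 60 mm above the table when shut.
- lid_3_knob (a point): Middle of the black knob on lid 3: 18 mm across, 20 tall (10 mm above and below this point), near the lid's front edge, 56 mm from the hinge line (which lies 20 mm lower than this point when shut); 60 mm above the table when shut.
- gauge_1: Loose steel setting gauge (may be absent): disc 34 mm across and 14 thick with an upright gripping stud 16 mm across on top, 32 mm tall in all, 110 g. Origin: centre of its underside; z up the stud.
- gauge_2: Loose steel setting gauge (may be absent): disc 34 mm across and 14 thick with an upright gripping stud 16 mm across on top, 32 mm tall in all, 110 g. Origin: centre of its underside; z up the stud.
- gauge_3: Loose steel setting gauge (may be absent): disc 34 mm across and 14 thick with an upright gripping stud 16 mm across on top, 32 mm tall in all, 110 g. Origin: centre of its underside; z up the stud.
- stone_plug: Bystander: white turned stone plug, 66 mm across, 46 tall mm. Origin: centre of its underside. Leave alone.
There are look-alikes about, which are no part of the job. Leave any turquoise look-alike of the gauge_2 alone.

How it is judged:
On the way, in this order (a step that is already met when the one before it is completed fails the run):
1. carriage drawn out to the middle notch, pin home (value of joint carriage between 0.036 and 0.044 m and value of joint index_knob below 0.003 m), for 0.2 s.
2. carriage in the last notch, pin home (value of joint carriage between 0.076 and 0.084 m and value of joint index_knob below 0.003 m), for 0.2 s.
3. with the carriage in the last notch, every gauge stands in the tray and all three lids are caught (all of step 2 and x of gauge_1 in the frame of tray_mid between -0.022 and 0.022 m and y of gauge_1 in the frame of tray_mid between -0.067 and 0.067 m and z of gauge_1 in the frame of tray_mid between -0.004 and 0.004 m and angle between each of gauge_1, gauge_2, gauge_3's own z axis and vertical below 0.15 rad and linear speed of each of gauge_1, gauge_2, gauge_3 below 0.03 m/s and x of gauge_2 in the frame of tray_mid between -0.022 and 0.022 m and y of gauge_2 in the frame of tray_mid between -0.067 and 0.067 m and z of gauge_2 in the frame of tray_mid between -0.004 and 0.004 m and x of gauge_3 in the frame of tray_mid between -0.022 and 0.022 m and y of gauge_3 in the frame of tray_mid between -0.067 and 0.067 m and z of gauge_3 in the frame of tray_mid between -0.004 and 0.004 m and value of joint each of lid_1, lid_2, lid_3 below 0.02 rad), for 0.2 s.
4. carriage back in the middle notch, pin home (all of step 1), for 0.2 s.
5. carriage parked in the first notch under the hood, pin home (value of joint carriage between -0.004 and 0.004 m and value of joint index_knob below 0.003 m), for 0.2 s.
At the end, for the whole second after the job is handed in: The carriage is parked in its first notch (joint within 4 mm of 0) with the index pin down (lift under 3 mm), every gauge present stands upright (within 0.15 rad) and at rest on the tray's floor, and all three lids are caught (under 0.02 rad) (all of step 5 and x of gauge_1 in the frame of tray_mid between -0.022 and 0.022 m and y of gauge_1 in the frame of tray_mid between -0.067 and 0.067 m and z of gauge_1 in the frame of tray_mid between -0.004 and 0.004 m and angle between each of gauge_1, gauge_2, gauge_3's own z axis and vertical below 0.15 rad and linear speed of each of gauge_1, gauge_2, gauge_3 below 0.03 m/s and x of gauge_2 in the frame of tray_mid between -0.022 and 0.022 m and y of gauge_2 in the frame of tray_mid between -0.067 and 0.067 m and z of gauge_2 in the frame of tray_mid between -0.004 and 0.004 m and x of gauge_3 in the frame of tray_mid between -0.022 and 0.022 m and y of gauge_3 in the frame of tray_mid between -0.067 and 0.067 m and z of gauge_3 in the frame of tray_mid between -0.004 and 0.004 m and value of joint each of lid_1, lid_2, lid_3 below 0.02 rad); the robot touches nothing.
It fails at once if a bystander was shoved more than 4 cm or tipped over (distance of stone_plug from where it was at the start of the episode above 0.04 m or angle between stone_plug's own z axis and vertical above 0.6 rad).
Of gauge_1, gauge_2, gauge_3 only 2 to 3 are there at a start; the rules pass over those that are not, and their reading is None.
At some moment in a run one of gauge_1, gauge_2, gauge_3 may be knocked a few centimetres aside while the robot is not near it.
It also fails if it takes over 208 s, if anything falls off the work surface, if the arm or the gripper's body presses on something with over 40 N, if the wrist force passes 120 N, or if a joint passes its speed limit or range.

## Working session

There is one attempt and no reset: what is moved stays moved. The work goes in short steps, Python scripts to look and compute and a shell command to move; the robot and the scene stay as the last step left them, time stands still between calls to the robot, and variables do not carry over. Pictures are saved under pics/ and viewed, at most 14 in all, crops included, and the job is handed in when it is done.

```bash
mkdir -p pics
cat > h.py <<'E'
from bench import robot
import numpy as np, cv2
def snap(n,f):
    d=robot.grab_frame(n); cv2.imwrite('pics/%s.png'%f,d['pixels']); np.save('pics/%s.npy'%f,d,allow_pickle=True); return d
def load(f): return np.load('pics/%s.npy'%f,allow_pickle=True).item()
def ray(d,u,v):
    f=200/np.tan(np.radians(d['fov_y'])/2); a=np.array([u-d['cx'],v-d['cy']])
    return a,f
def world(d,u,v,z,fish=False):
    a,f=ray(d,u,v); R=np.array(d['R']);t=np.array(d['t'])
    if fish:
        r=np.hypot(*a)+1e-9; th=r/f; c=np.array([*(a/r*np.sin(th)),np.cos(th)])
    else: c=np.array([a[0]/f,a[1]/f,1])
    w=R.T@c; o=-R.T@t; return o+w*(z-o[2])/w[2]
def proj(d,X,fish=False):
    f=200/np.tan(np.radians(d['fov_y'])/2); c=np.array(d['R'])@np.array(X)+np.array(d['t'])
    if fish:
        r=np.hypot(c[0],c[1])+1e-9; th=np.arctan2(r,c[2]); return d['cx']+f*th*c[0]/r, d['cy']+f*th*c[1]/r
    return d['cx']+f*c[0]/c[2], d['cy']+f*c[1]/c[2]
E
python3 - <<'E'
from h import *
np.set_printoptions(precision=4,suppress=True)
for n in ('top','side','wrist'):
    d=snap(n,n+'0'); print(n,d['fov_y'],d['cx'],d['cy'],-np.array(d['R']).T@d['t'],np.array(d['R'])[2])
o=robot.get_obs(); print(o,robot.grip_depth)
E
```

```text
top 52.40021233588142 314.40147074285585 199.6381828539632 [0.2129 0.0526 1.1812] [ 0.1964 -0.0034 -0.9805]
side 43.90324143275646 319.39333461328476 196.04135841013726 [ 0.2142 -0.9173  0.6542] [ 0.2132  0.8477 -0.4857]
wrist 65.70646984690485 320.9238290223799 196.87845775852958 [0.156  0.5069 0.3719] [ 0.2529 -0.1183 -0.9602]
{'time': 0.15, 'qpos': array([1.0112, 0.0486, 0.0979, 1.622 , 0.    , 1.443 ]), 'joint_vel': array([ 0.0009, -0.0021,  0.0025, -0.0005,  0.0005,  0.0002]), 'joint_torque': array([  0.002 , -33.9259,  32.0424,   0.0154,  -0.0001,  -0.    ]), 'tool_pos': array([0.2195, 0.4764, 0.2304]), 'ee_rot': array([[-0.9082,  0.4185, -0.001 ],
       [ 0.4185,  0.9082, -0.0016],
       [ 0.0002, -0.0019, -1.    ]]), 'ft_force': array([-0.2889,  0.1946, -0.1518]), 'torque': array([-0.0029, -0.0162,  0.0036]), 'grip_force': 0.0, 'opening': 0.08537980605728757} 0.0187
```

View pics/top0.png

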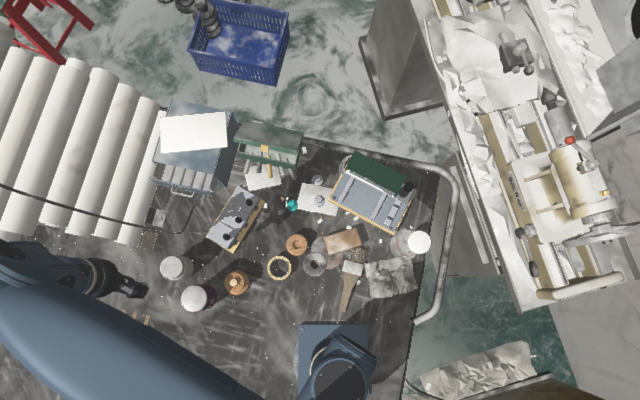

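View pics/side0.png

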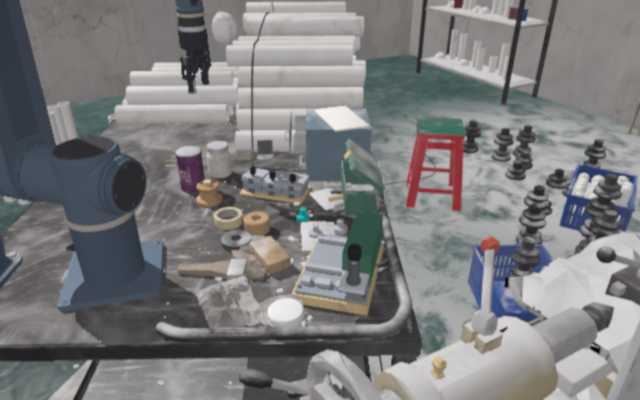

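Run:
```python
from h import *
d=load('top0')['pixels'][140:290,180:440]; s=load('side0')['pixels'][140:320,180:420]
cv2.imwrite('pics/topc.png',cv2.resize(d,(780,450),interpolation=cv2.INTER_CUBIC))
cv2.imwrite('pics/sidec.png',cv2.resize(s,(720,540),interpolation=cv2.INTER_CUBIC))
```

```text
(no output)
```

View pics/topc.png

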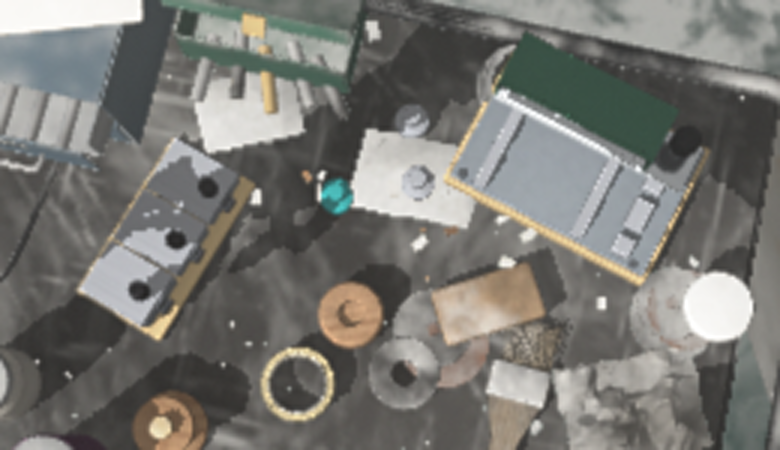

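View pics/sidec.png

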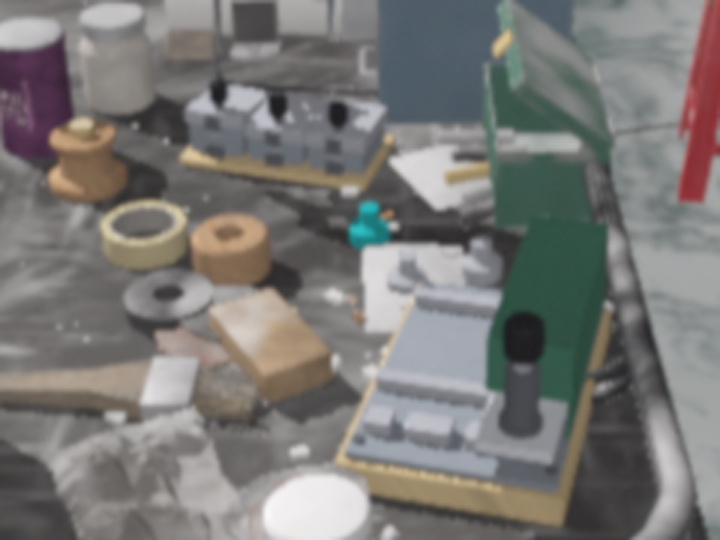

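Run:
```python
from h import *
np.set_printoptions(precision=4,suppress=True)
d=load('top0'); c=lambda x,y:(180+x/3,140+y/3)
def hi(x,y,z): return world(d,*c(x,y),z)
a,b,e=hi(447,180,.02),hi(640,282,.02),hi(708,150,.02)
print('corners',a,b,e,np.linalg.norm(a-b),np.linalg.norm(e-b)); v=(a-b)
yaw=np.arctan2(v[1],v[0])-np.pi/2;print('yaw',np.degrees(yaw))
print('index knob',hi(686,138,.13))
for n,p in dict(l1=(208,188),l2=(176,240),l3=(140,290)).items(): print(n,hi(*p,.07))
L=hi(208,188,.07)-hi(140,290,.07); print('bank dir',np.degrees(np.arctan2(L[1],L[0])))
for p in ((410,118),(418,180)): print('g',hi(*p,.032))
print('turq',hi(336,195,.032),'plug',hi(718,305,.046), 'coil',hi(490,75,0))
```

```text
corners [0.4443 0.006  0.02  ] [ 0.3446 -0.1775  0.02  ] [ 0.4737 -0.2492  0.02  ] 0.20885037945918852 0.14769767327771027
yaw -28.521673517683677
index knob [ 0.4599 -0.2017  0.13  ]
l1 [0.4272 0.2298 0.07  ]
l2 [0.3785 0.2578 0.07  ]
l3 [0.3326 0.2891 0.07  ]
bank dir -32.0489242086187
g [0.5034 0.0418 0.032 ]
g [0.442  0.0344 0.032 ]
turq [0.4275 0.113  0.032 ] plug [ 0.32   -0.2441  0.046 ] coil [ 0.5559 -0.039   0.    ]
```

The gauge look-alikes in the top view are two steel discs with studs at (317,180) and (319,201), the turquoise one at (292,205), which I leave alone, and a partly hidden round thing at (343,165). The washer at (314,264) and the cork bobbins at (297,244) and (237,282) are not gauges. The index knob is at (409,186) and the lid knobs are at (249,203), (239,220) and (227,237). First I turn the tool so its y axis follows the draw direction.

```bash
python3 -m inch '[{"translation":[0,0,0],"turn":-9.6,"hand":0.6},{"translation":[0,0,0],"turn":-9.6,"hand":0.6},{"translation":[0,0,0],"turn":-9.6,"hand":0.6},{"translation":[0,0,0],"turn":-9.6,"hand":0.6},{"translation":[0,0,0],"turn":-9.6,"hand":0.6},{"translation":[0,0,0],"turn":-9.6,"hand":0.6},{"translation":[0,0,0],"turn":-9.6,"hand":0.6},{"translation":[0,0,0],"turn":-9.6,"hand":0.6},{"translation":[0,0,0],"turn":-9.4,"hand":0.6}]' 40
for i in 1; do python3 -m inch '[{"translation":[2.4,-2.7,0],"turn":0,"hand":0.6},{"translation":[2.4,-2.7,0],"turn":0,"hand":0.6},{"translation":[2.4,-2.7,0],"turn":0,"hand":0.6},{"translation":[2.4,-2.7,0],"turn":0,"hand":0.6},{"translation":[2.4,-2.7,0],"turn":0,"hand":0.6},{"translation":[2.4,-2.7,0],"turn":0,"hand":0.6},{"translation":[2.4,-2.7,0],"turn":0,"hand":0.6},{"translation":[2.4,-2.7,0],"turn":0,"hand":0.6},{"translation":[2.4,-2.7,0],"turn":0,"hand":0.6},{"translation":[2.4,-2.7,0],"turn":0,"hand":0.6}]'; done
python3 - <<'E'
from h import *
snap('wrist','w1')
E
```

```text
time: 1.27
tool_pos: [0.2196, 0.4766, 0.2308]
ee_rot: [[-0.473, -0.881, -0.001], [-0.881, 0.473, -0.001], [0.001, 0.0, -1.0]]
ft_force: [0.4, -0.4, -0.1]
opening: 0.0512
grip_force: 0.0
time: 2.52
tool_pos: [0.3423, 0.1358, 0.231]
ee_rot: [[-0.478, -0.879, -0.0], [-0.879, 0.478, -0.0], [0.0, 0.0, -1.0]]
ft_force: [0.1, 0.2, -0.1]
opening: 0.0511
grip_force: 0.0
```

View pics/w1.png

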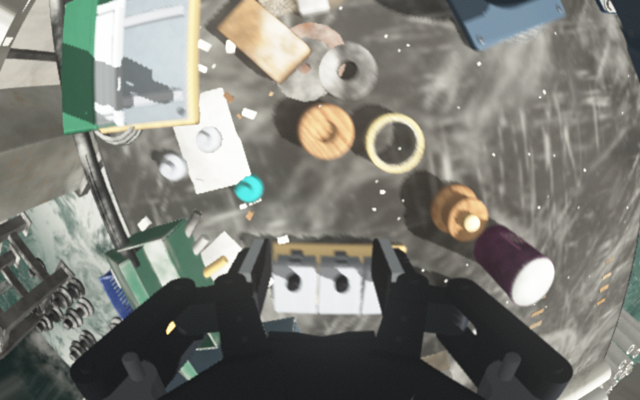

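The wrist view shows two grey gauges at (208,138) and (172,165), the turquoise look-alike at (248,188), and a wire ring at (120,132) that is not a gauge. I carry on to above the knob.

```bash
python3 -m inch '[{"translation":[2.4,-2.6,0],"turn":0,"hand":0.6},{"translation":[2.4,-2.6,0],"turn":0,"hand":0.6},{"translation":[2.4,-2.6,0],"turn":0,"hand":0.6},{"translation":[2.4,-2.6,0],"turn":0,"hand":0.6},{"translation":[2.4,-2.6,0],"turn":0,"hand":0.6},{"translation":[2.4,-2.6,0],"turn":0,"hand":0.6},{"translation":[2.4,-2.6,0],"turn":0,"hand":0.6},{"translation":[2.4,-2.6,0],"turn":0,"hand":0.6},{"translation":[2.4,-2.6,0],"turn":0,"hand":0.6},{"translation":[2.4,-2.6,0],"turn":0,"hand":0.6}]'
python3 - <<'E'
from h import *
d=snap('wrist','w2'); im=d['pixels'].copy()
for p in ((.4599,-.2017,.13),(.46,-.20,.13)):
    u=proj(d,p,True); print(u); cv2.drawMarker(im,(int(u[0]),int(u[1])),(0,0,255),0,10)
cv2.imwrite('pics/w2.png',im)
E
```

```text
time: 3.82
tool_pos: [0.4562, -0.199, 0.2309]
ee_rot: [[-0.478, -0.878, -0.0], [-0.878, 0.478, 0.001], [-0.0, 0.001, -1.0]]
ft_force: [-0.1, 0.5, -0.6]
opening: 0.0509
grip_force: 0.0
(np.float64(315.9199126385707), np.float64(195.2967168987033))
(np.float64(316.8177116391005), np.float64(197.11087729133314))
```

View pics/w2.png

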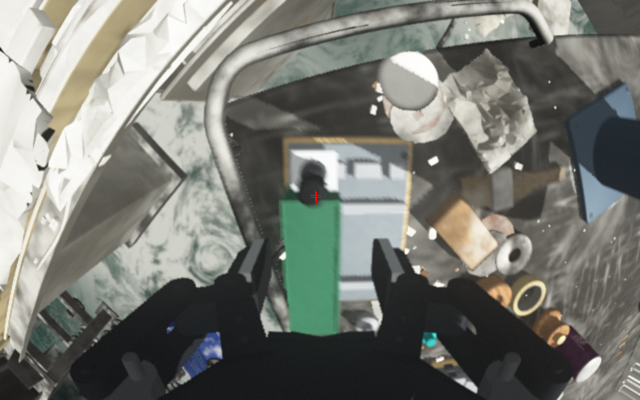

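The marker sits on the lower part of the knob, at about (314,195). I measure the knob blob and the hood edges numerically.

Run:
```python
from h import *
np.set_printoptions(precision=4,suppress=True)
d=load('w2'); im=d['pixels']; g=im.max(2)
sub=(g<45).astype(np.uint8)
for r in range(156,216,3): 
    x=np.where(sub[r,290:340])[0]+290; print(r,(x.min(),x.max()) if len(x) else None, end=' ')
hsv=cv2.cvtColor(im,cv2.COLOR_BGR2HSV); m=cv2.inRange(hsv,(60,100,60),(90,255,255)); m[:,:270]=0;m[:,345:]=0
c=max(cv2.findContours(m,0,1)[0],key=cv2.contourArea); b=cv2.approxPolyDP(c,4,True)[:,0]
print()
for p in b: print(p,world(d,*p,.103,True))
```

```text
156 None 159 None 162 None 165 None 168 None 171 None 174 None 177 (np.int64(305), np.int64(319)) 180 (np.int64(304), np.int64(321)) 183 (np.int64(302), np.int64(304)) 186 (np.int64(302), np.int64(302)) 189 None 192 None 195 (np.int64(299), np.int64(299)) 198 (np.int64(300), np.int64(301)) 201 (np.int64(302), np.int64(303)) 204 None 207 None 210 None 213 None 
[286 199] [ 0.4896 -0.2051  0.103 ]
[281 201] [ 0.4947 -0.2057  0.103 ]
[290 328] [ 0.564  -0.0743  0.103 ]
[335 333] [ 0.5232 -0.0438  0.103 ]
[338 201] [ 0.4489 -0.1807  0.103 ]
[308 207] [ 0.4757 -0.1888  0.103 ]
```

Run:
```python
from h import *
d=load('w2'); print(world(d,314.5,191.5,.13,True))
cv2.imwrite('pics/w2c.png',cv2.resize(d['pixels'][140:230,260:360],(700,630//1),interpolation=cv2.INTER_CUBIC)[:600])
```

```text
[ 0.45936484 -0.2050614   0.13      ]
```

View pics/w2c.png

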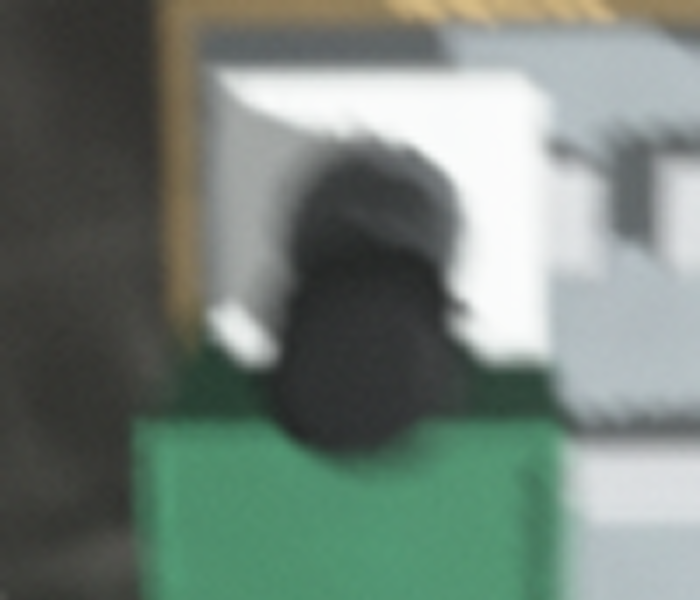

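The knob's top is at (312,192), with the hood edge just below it in the picture. I align and descend.

```bash
python3 -m inch '[{"translation":[0.45,-0.75,2],"turn":0,"hand":0.6},{"translation":[0,0,3],"turn":0,"hand":0.6},{"translation":[0,0,3],"turn":0,"hand":0.6},{"translation":[0,0,2],"turn":0,"hand":0.6},{"translation":[0,0,1.5],"turn":0,"hand":0.6},{"translation":[0,0,1.5],"turn":0,"hand":0.6},{"translation":[0,0,0],"turn":0,"hand":0.6}]'
python3 -m inch '[{"translation":[0,0,0],"turn":0,"hand":0.3},{"translation":[0,0,0],"turn":0,"hand":0.2},{"translation":[0,0,0],"turn":0,"hand":0.2},{"translation":[0,0,0],"turn":0,"hand":0.1},{"translation":[0,0,0],"turn":0,"hand":0.1},{"translation":[0,0,0],"turn":0,"hand":0.1}]' 50
```

```text
time: 4.75
tool_pos: [0.4596, -0.205, 0.1]
ee_rot: [[-0.478, -0.879, -0.002], [-0.879, 0.478, 0.001], [-0.0, 0.002, -1.0]]
ft_force: [0.1, 1.1, 0.1]
opening: 0.0511
grip_force: 0.0
time: 5.5
tool_pos: [0.4608, -0.2059, 0.1025]
ee_rot: [[-0.478, -0.878, 0.001], [-0.878, 0.478, -0.001], [0.0, -0.001, -1.0]]
ft_force: [-2.1, 1.8, 5.7]
opening: 0.0243
grip_force: 49.6
```

```bash
python3 -m inch '[{"translation":[0,0,-0.5],"turn":0,"hand":0.1},{"translation":[0,0,-0.5],"turn":0,"hand":0.1},{"translation":[0,0,-0.6],"turn":0,"hand":0.1},{"translation":[0,0,0],"turn":0,"hand":0.1},{"translation":[0,0,0],"turn":0,"hand":0.1}]'
python3 -m inch '[{"translation":[0,1,0],"turn":0,"hand":0.1},{"translation":[0,1,0],"turn":0,"hand":0.1},{"translation":[0,1,0],"turn":0,"hand":0.1},{"translation":[0,1,0],"turn":0,"hand":0.1},{"translation":[0,0,0],"turn":0,"hand":0.1},{"translation":[0,0,0],"turn":0,"hand":0.1}]'
```

```text
time: 6.12
tool_pos: [0.4599, -0.2054, 0.1166]
ee_rot: [[-0.478, -0.878, -0.001], [-0.878, 0.478, 0.001], [-0.0, 0.001, -1.0]]
ft_force: [-0.0, -0.2, -7.9]
opening: 0.0242
grip_force: 49.4
time: 6.88
tool_pos: [0.4242, -0.186, 0.1168]
ee_rot: [[-0.478, -0.878, -0.002], [-0.878, 0.478, 0.001], [0.0, 0.002, -1.0]]
ft_force: [-1.8, -0.3, -7.6]
opening: 0.024
grip_force: 49.8
```

```bash
python3 -m inch '[{"translation":[0,0,0.5],"turn":0,"hand":0.1},{"translation":[0,0,0.5],"turn":0,"hand":0.1},{"translation":[0,0,0.5],"turn":0,"hand":0.1},{"translation":[0,0,0.1],"turn":0,"hand":0.1},{"translation":[0,0,0],"turn":0,"hand":0.1},{"translation":[0,0,0],"turn":0,"hand":0.1}]'
python3 -m inch '[{"translation":[0,0,0],"turn":0,"hand":0.6},{"translation":[0,0,0],"turn":0,"hand":0.6},{"translation":[0,0,0],"turn":0,"hand":0.6},{"translation":[0,0,0],"turn":0,"hand":0.6},{"translation":[0,0,0],"turn":0,"hand":0.6}]'
python3 - <<'E'
from h import *
d=snap('side','s1'); cv2.imwrite('pics/s1c.png',cv2.resize(d['pixels'][190:320,270:410],(650,600),interpolation=cv2.INTER_CUBIC))
E
```

```text
time: 7.62
tool_pos: [0.4257, -0.1868, 0.1026]
ee_rot: [[-0.478, -0.878, 0.001], [-0.878, 0.478, -0.001], [0.0, -0.002, -1.0]]
ft_force: [-4.2, 1.6, 4.7]
opening: 0.0242
grip_force: 51.0
time: 8.25
tool_pos: [0.4254, -0.1865, 0.1013]
ee_rot: [[-0.478, -0.879, 0.0], [-0.879, 0.478, -0.0], [-0.0, -0.0, -1.0]]
ft_force: [0.5, 0.2, -0.5]
opening: 0.0516
grip_force: 0.0
```

View pics/s1c.png

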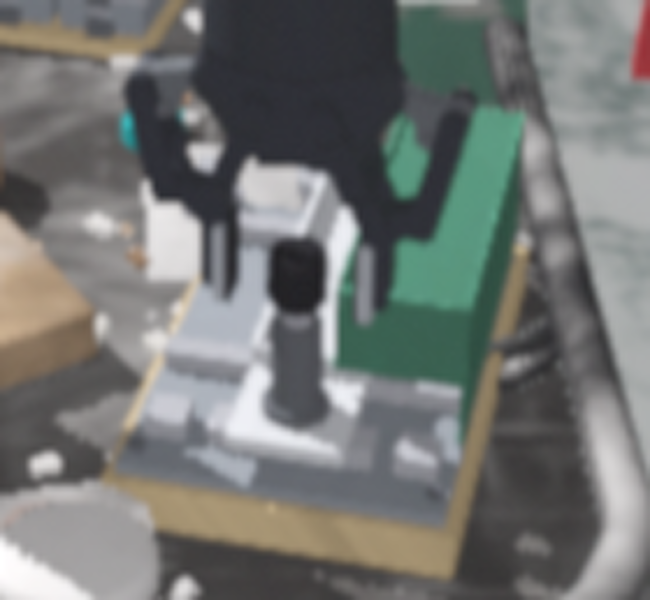

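The side view shows the knob low on its post at (298,275 in the crop), and z matches the starting pin-down reading. The advance is 39.96 mm, so the pin is home in the middle notch. Next is the last notch.

```bash
python3 -m inch '[{"translation":[0,0,0],"turn":0,"hand":0.2},{"translation":[0,0,0],"turn":0,"hand":0.1},{"translation":[0,0,0],"turn":0,"hand":0.1},{"translation":[0,0,0],"turn":0,"hand":0.1},{"translation":[0,0,0],"turn":0,"hand":0.1}]'
python3 -m inch '[{"translation":[0,0,-0.5],"turn":0,"hand":0.1},{"translation":[0,0,-0.5],"turn":0,"hand":0.1},{"translation":[0,0,-0.6],"turn":0,"hand":0.1},{"translation":[0,0,0],"turn":0,"hand":0.1},{"translation":[0,0,0],"turn":0,"hand":0.1}]'
python3 -m inch '[{"translation":[0,1,0],"turn":0,"hand":0.1},{"translation":[0,1,0],"turn":0,"hand":0.1},{"translation":[0,1,0],"turn":0,"hand":0.1},{"translation":[0,1,0],"turn":0,"hand":0.1},{"translation":[0,0,0],"turn":0,"hand":0.1},{"translation":[0,0,0],"turn":0,"hand":0.1}]'
```

```text
time: 8.93
tool_pos: [0.4254, -0.1866, 0.1016]
ee_rot: [[-0.478, -0.878, 0.0], [-0.878, 0.478, -0.0], [0.0, -0.0, -1.0]]
ft_force: [-0.8, 0.1, 1.6]
opening: 0.0243
grip_force: 49.1
time: 9.55
tool_pos: [0.4246, -0.1861, 0.1166]
ee_rot: [[-0.478, -0.878, -0.002], [-0.878, 0.478, 0.001], [-0.0, 0.002, -1.0]]
ft_force: [-0.2, -0.1, -7.4]
opening: 0.0237
grip_force: 49.4
time: 10.3
tool_pos: [0.3891, -0.1669, 0.1169]
ee_rot: [[-0.478, -0.878, -0.002], [-0.878, 0.478, 0.001], [0.0, 0.002, -1.0]]
ft_force: [-1.9, -0.3, -8.8]
opening: 0.024
grip_force: 49.8
```

```bash
python3 -m inch '[{"translation":[0,0,0.5],"turn":0,"hand":0.1},{"translation":[0,0,0.5],"turn":0,"hand":0.1},{"translation":[0,0,0.5],"turn":0,"hand":0.1},{"translation":[0,0,0.1],"turn":0,"hand":0.1},{"translation":[0,0,0],"turn":0,"hand":0.1},{"translation":[0,0,0],"turn":0,"hand":0.1}]'
python3 -m inch '[{"translation":[0,0,0],"turn":0,"hand":0.6},{"translation":[0,0,0],"turn":0,"hand":0.6},{"translation":[0,0,0],"turn":0,"hand":0.6},{"translation":[0,0,0],"turn":0,"hand":0.6},{"translation":[0,0,-3],"turn":0,"hand":0.6},{"translation":[0,0,-3],"turn":0,"hand":0.6},{"translation":[0,0,-3],"turn":0,"hand":0.6},{"translation":[0,0,0],"turn":0,"hand":0.6}]'
python3 -m inch '[{"translation":[-3,0,0],"turn":0,"hand":0.6},{"translation":[-3,0,0],"turn":0,"hand":0.6},{"translation":[-3,0,0],"turn":0,"hand":0.6},{"translation":[-3,0,0],"turn":0,"hand":0.6},{"translation":[-3,0,0],"turn":0,"hand":0.6},{"translation":[0,0,0],"turn":0,"hand":0.6}]'
python3 - <<'E'
from h import *
d=snap('wrist','w3'); snap('top','t3'); snap('side','s3')
for X in ((.5034,.0418,.032),(.442,.0344,.032)): print(proj(d,X,True))
E
```

```text
time: 11.05
tool_pos: [0.3904, -0.1676, 0.1016]
ee_rot: [[-0.478, -0.878, 0.001], [-0.878, 0.478, -0.0], [0.0, -0.001, -1.0]]
ft_force: [-1.4, 1.1, -4.0]
opening: 0.0243
grip_force: 50.1
time: 12.05
tool_pos: [0.3918, -0.1684, 0.1942]
ee_rot: [[-0.478, -0.878, 0.005], [-0.878, 0.478, -0.003], [0.0, -0.006, -1.0]]
ft_force: [-0.0, -0.1, -0.1]
opening: 0.0511
grip_force: 0.0
time: 12.8
tool_pos: [0.4617, -0.0341, 0.1897]
ee_rot: [[-0.475, -0.88, -0.002], [-0.88, 0.475, 0.001], [0.0, 0.002, -1.0]]
ft_force: [-0.2, -0.2, -0.8]
opening: 0.051
grip_force: 0.0
(np.float64(320.5517677566584), np.float64(258.3026187043713))
(np.float64(368.63124336482423), np.float64(227.61409464198363))
```

View pics/w3.png

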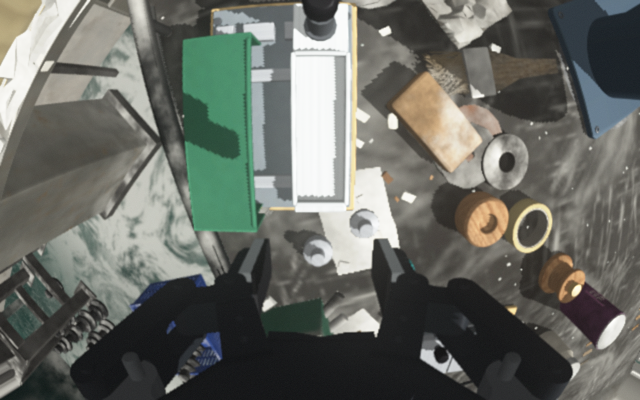

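The carriage is out, with its tray interior between (292,52) and (347,208). Two grey gauges stand at about (362,222) and (317,250). I take a crop to refine the positions.

Run:
```python
from h import *
np.set_printoptions(precision=4,suppress=True)
d=load('w3'); im=d['pixels']
cv2.imwrite('pics/w3c.png',cv2.resize(im[195:275,285:395],(770,560),interpolation=cv2.INTER_CUBIC))
c=[world(d,*p,.058,True) for p in ((290,51),(349,51),(351,209),(288,209))]
print(np.array(c),np.mean(c,0))
ey=np.array([.478,.878]);print('from knob',np.array([.3906,-.1677])+.096*ey)
```

```text
[[ 0.4273 -0.1546  0.058 ]
 [ 0.3823 -0.1302  0.058 ]
 [ 0.4474 -0.002   0.058 ]
 [ 0.4991 -0.03    0.058 ]] [ 0.439  -0.0792  0.058 ]
from knob [ 0.4365 -0.0834]
```

View pics/w3c.png

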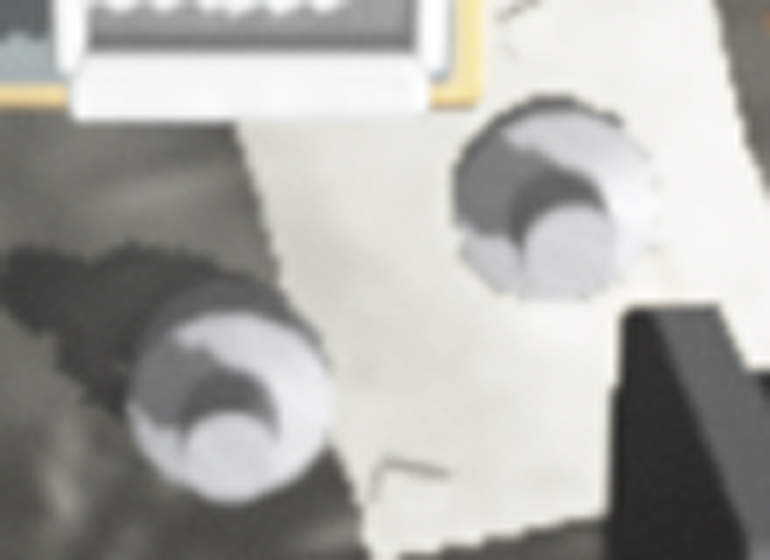

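Run:
```python
from h import *
np.set_printoptions(precision=4,suppress=True)
d=load('w3'); o=robot.get_obs(); R=o['ee_rot'];print(o['tool_pos'])
for a,b in (((366.1,230.7),(364.6,223.6)),((317.9,260),(318.1,252.9))):
    p,q=world(d,*a,.032,True),world(d,*b,.014,True); m=(p+q)/2; print(p,q,'tool cm',100*R.T[:2,:2]@(m-o['tool_pos'])[:2])
```

```text
[ 0.4612 -0.036   0.1904]
[0.4459 0.0363 0.032 ] [0.4447 0.0357 0.014 ] tool cm [-5.5613  4.8356]
[0.5069 0.0423 0.032 ] [0.507  0.0426 0.014 ] tool cm [-9.077  -0.2744]
```

```bash
python3 -m inch '[{"translation":[-1.8,1.6,0],"turn":0,"hand":0.6},{"translation":[-1.8,1.6,0],"turn":0,"hand":0.6},{"translation":[-1.9,1.65,0],"turn":0,"hand":0.6},{"translation":[0,0,3],"turn":0,"hand":0.6},{"translation":[0,0,3],"turn":0,"hand":0.6},{"translation":[0,0,3],"turn":0,"hand":0.6},{"translation":[0,0,3],"turn":0,"hand":0.6},{"translation":[0,0,3],"turn":0,"hand":0.6},{"translation":[0,0,1.5],"turn":0,"hand":0.6},{"translation":[0,0,0],"turn":0,"hand":0.6}]' 40
python3 -m inch '[{"translation":[0,0,0.6],"turn":0,"hand":0.6},{"translation":[0,0,0],"turn":0,"hand":0.6},{"translation":[0,0,0],"turn":0,"hand":0.3},{"translation":[0,0,0],"turn":0,"hand":0.1},{"translation":[0,0,0],"turn":0,"hand":0.1},{"translation":[0,0,0],"turn":0,"hand":0.1},{"translation":[0,0,0],"turn":0,"hand":0.1}]'
```

```text
time: 14.2
tool_pos: [0.4442, 0.0354, 0.0252]
ee_rot: [[-0.479, -0.878, -0.003], [-0.878, 0.479, 0.0], [0.001, 0.002, -1.0]]
ft_force: [-0.9, 0.7, -0.1]
opening: 0.051
grip_force: 0.0
time: 15.08
tool_pos: [0.4461, 0.0359, 0.021]
ee_rot: [[-0.478, -0.878, 0.001], [-0.878, 0.478, 0.0], [-0.001, -0.001, -1.0]]
ft_force: [-0.3, 0.6, 4.6]
opening: 0.0137
grip_force: 39.3
```

```bash
python3 -m inch '[{"translation":[0,0,-1],"turn":0,"hand":0.1},{"translation":[0,0,-3],"turn":0,"hand":0.1},{"translation":[0,0,-4],"turn":0,"hand":0.1},{"translation":[0,0,-4],"turn":0,"hand":0.1},{"translation":[2.2,-1,0],"turn":0,"hand":0.1},{"translation":[2.2,-1,0],"turn":0,"hand":0.1},{"translation":[2.2,-1,0],"turn":0,"hand":0.1},{"translation":[2.2,-1,0],"turn":0,"hand":0.1},{"translation":[2,-0.9,0],"turn":0,"hand":0.1},{"translation":[0,0,0],"turn":0,"hand":0.1}]'
python3 - <<'E'
from h import *
d=snap('side','s4'); print(robot.get_obs()['tool_pos'])
cv2.imwrite('pics/s4c.png',cv2.resize(d['pixels'][170:310,270:410],(600,600),interpolation=cv2.INTER_CUBIC))
E
```

```text
time: 16.32
tool_pos: [0.4364, -0.0833, 0.1399]
ee_rot: [[-0.48, -0.877, -0.001], [-0.877, 0.48, 0.0], [0.0, 0.001, -1.0]]
ft_force: [-0.2, 0.2, -0.7]
opening: 0.0141
grip_force: 39.2
[ 0.43641234 -0.08246963  0.13993924]
```

View pics/s4c.png

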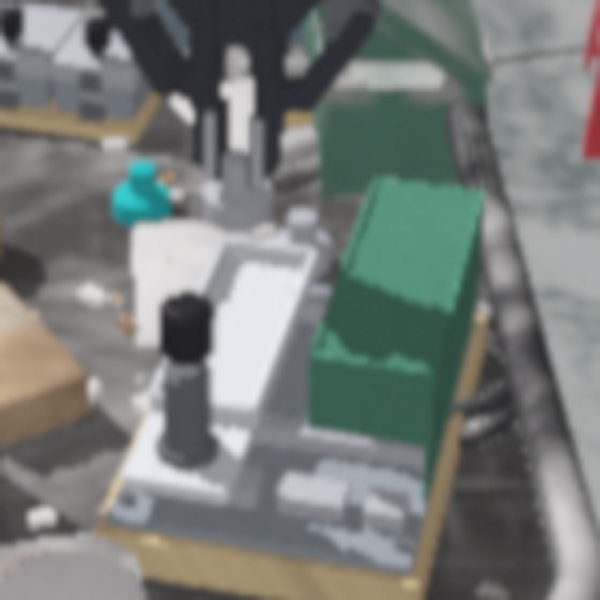

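The gauge hangs upright in the grip at (240,195 in the crop) and the tray below is empty. I lower it.

```bash
python3 -m inch '[{"translation":[0,0,2],"turn":0,"hand":0.1},{"translation":[0,0,2],"turn":0,"hand":0.1},{"translation":[0,0,1.5],"turn":0,"hand":0.1},{"translation":[0,0,0.8],"turn":0,"hand":0.1},{"translation":[0,0,0.5],"turn":0,"hand":0.1},{"translation":[0,0,0.2],"turn":0,"hand":0.1},{"translation":[0,0,0],"turn":0,"hand":0.1},{"translation":[0,0,0],"turn":0,"hand":0.1}]'
```

```text
time: 17.38
tool_pos: [0.4373, -0.0826, 0.0709]
ee_rot: [[-0.478, -0.878, 0.001], [-0.878, 0.478, -0.0], [-0.0, -0.001, -1.0]]
ft_force: [-0.0, 0.3, -1.7]
opening: 0.014
grip_force: 39.2
```

```bash
python3 -m inch '[{"translation":[0,0,0.1],"turn":0,"hand":0.1},{"translation":[0,0,0.1],"turn":0,"hand":0.1},{"translation":[0,0,0],"turn":0,"hand":0.1},{"translation":[0,0,0],"turn":0,"hand":0.1}]'
python3 -m inch '[{"translation":[0,0,0],"turn":0,"hand":0.35},{"translation":[0,0,0],"turn":0,"hand":0.45},{"translation":[0,0,0],"turn":0,"hand":0.45},{"translation":[0,0,-2],"turn":0,"hand":0.45},{"translation":[0,0,-3],"turn":0,"hand":0.45},{"translation":[0,0,-4],"turn":0,"hand":0.5},{"translation":[0,0,-3],"turn":0,"hand":0.5},{"translation":[0,0,0],"turn":0,"hand":0.5}]'
python3 - <<'E'
from h import *
snap('wrist','w5')
d=snap('side','s5'); o=robot.get_obs(); print(o['tool_pos'])
cv2.imwrite('pics/w5c.png',np.hstack([cv2.resize(load('w5')['pixels'][40:330,190:430],(480,580)),cv2.resize(d['pixels'][170:310,290:370],(320,580))]))
E
```

```text
time: 17.88
tool_pos: [0.4372, -0.0826, 0.069]
ee_rot: [[-0.478, -0.878, 0.001], [-0.878, 0.478, -0.0], [0.0, -0.001, -1.0]]
ft_force: [-1.2, 0.8, 4.0]
opening: 0.014
grip_force: 39.8
time: 18.88
tool_pos: [0.4388, -0.0831, 0.1912]
ee_rot: [[-0.478, -0.878, 0.006], [-0.878, 0.478, -0.002], [-0.001, -0.006, -1.0]]
ft_force: [0.6, -0.4, -1.0]
opening: 0.0429
grip_force: 0.0
[ 0.43690796 -0.08241375  0.18781902]
```

View pics/w5c.png

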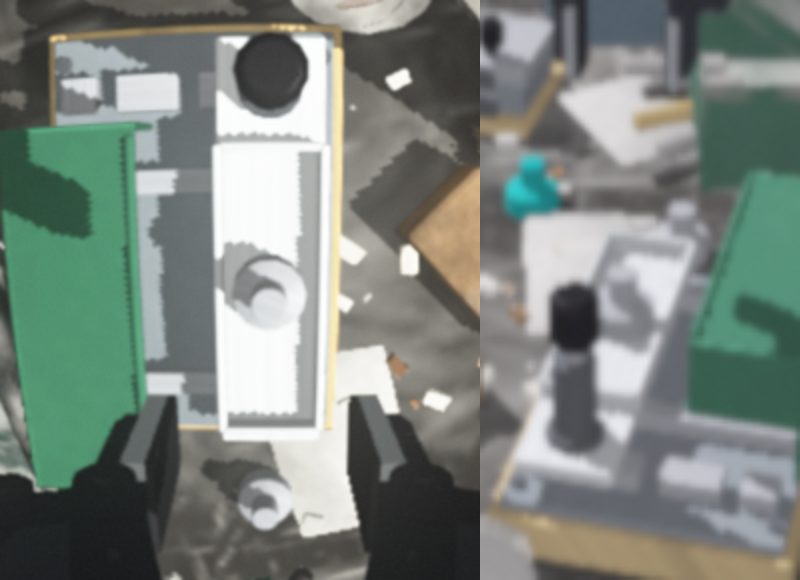

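The first gauge stands in the tray, at (268,292) in the crop. The second gauge's stud is at (265,510) in the crop, beyond the tray. The side view agrees.

Run:
```python
from h import *
d=load('w5'); o=robot.get_obs(); R=o['ee_rot']
for a,z in (((322.5,295),.032),((322.5,288.5),.014)):
    p=world(d,*a,z,True); print(p,'tool cm',100*R.T[:2,:2]@(p-o['tool_pos'])[:2])
```

```text
[0.50377468 0.03685446 0.032     ] tool cm [-13.67222074  -0.17618349]
[0.50505701 0.03918486 0.014     ] tool cm [-13.93820874  -0.1775006 ]
```

```bash
python3 -m inch '[{"translation":[-3,0,0],"turn":0,"hand":0.6},{"translation":[-4,0,0],"turn":0,"hand":0.6},{"translation":[-4,-0.1,0],"turn":0,"hand":0.6},{"translation":[-3.1,0,0],"turn":0,"hand":0.6},{"translation":[0,0,3],"turn":0,"hand":0.6},{"translation":[0,0,3],"turn":0,"hand":0.6},{"translation":[0,0,3],"turn":0,"hand":0.6},{"translation":[0,0,2.5],"turn":0,"hand":0.6},{"translation":[0,0,0],"turn":0,"hand":0.6},{"translation":[0,0,0],"turn":0,"hand":0.6}]'
python3 - <<'E'
from h import *
d=snap('wrist','w6'); o=robot.get_obs(); print(o['tool_pos'],proj(d,(.505,.041,.032),True))
cv2.imwrite('pics/w6c.png',cv2.resize(d['pixels'][150:400,220:420],(480,600)))
E
```

```text
time: 20.23
tool_pos: [0.5049, 0.041, 0.0731]
ee_rot: [[-0.478, -0.878, -0.001], [-0.878, 0.478, 0.0], [0.0, 0.001, -1.0]]
ft_force: [0.2, -0.2, 0.8]
opening: 0.0511
grip_force: 0.0
[0.50563465 0.04092021 0.07399307] (np.float64(321.68746260591683), np.float64(222.51829916717278))
```

View pics/w6c.png

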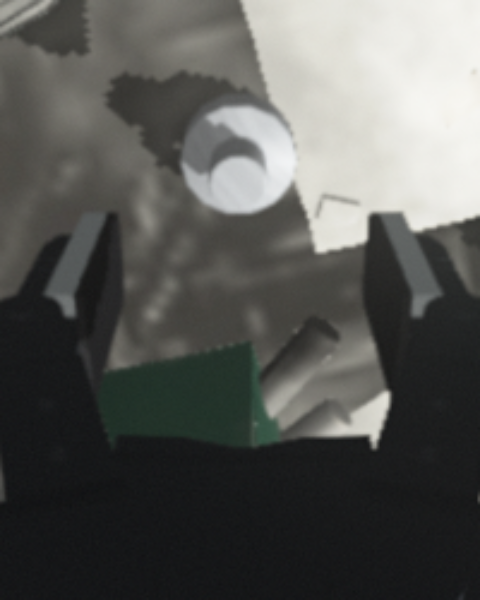

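The stud is at (319,226), within 2 mm of the prediction. I grip it.

```bash
python3 -m inch '[{"translation":[-0.2,-0.1,2],"turn":0,"hand":0.6},{"translation":[0,0,2],"turn":0,"hand":0.6},{"translation":[0,0,1.3],"turn":0,"hand":0.6},{"translation":[0,0,0],"turn":0,"hand":0.6},{"translation":[0,0,0],"turn":0,"hand":0.3},{"translation":[0,0,0],"turn":0,"hand":0.1},{"translation":[0,0,0],"turn":0,"hand":0.1},{"translation":[0,0,0],"turn":0,"hand":0.1},{"translation":[0,0,0],"turn":0,"hand":0.1}]'
python3 -m inch '[{"translation":[0,0,-1],"turn":0,"hand":0.1},{"translation":[0,0,-3],"turn":0,"hand":0.1},{"translation":[0,0,-4],"turn":0,"hand":0.1},{"translation":[0,0,-4],"turn":0,"hand":0.1},{"translation":[0,0,0],"turn":0,"hand":0.1},{"translation":[0,0,0],"turn":0,"hand":0.1}]'
```

```text
time: 21.4
tool_pos: [0.508, 0.0422, 0.0215]
ee_rot: [[-0.478, -0.878, 0.002], [-0.878, 0.478, -0.0], [-0.001, -0.002, -1.0]]
ft_force: [-0.0, 0.1, 5.9]
opening: 0.0142
grip_force: 39.3
time: 22.15
tool_pos: [0.5064, 0.0423, 0.1394]
ee_rot: [[-0.478, -0.878, -0.002], [-0.878, 0.478, 0.0], [0.001, 0.001, -1.0]]
ft_force: [-0.0, 0.6, -1.8]
opening: 0.0138
grip_force: 39.2
```

```bash
python3 -m inch '[{"translation":[2.5,0.05,0],"turn":0,"hand":0.1},{"translation":[2.5,0.05,0],"turn":0,"hand":0.1},{"translation":[2.5,0,0],"turn":0,"hand":0.1},{"translation":[2.5,0,0],"turn":0,"hand":0.1},{"translation":[0,0,0],"turn":0,"hand":0.1},{"translation":[0,0,3],"turn":0,"hand":0.1},{"translation":[0,0,2],"turn":0,"hand":0.1},{"translation":[0,0,0.9],"turn":0,"hand":0.1},{"translation":[0,0,0],"turn":0,"hand":0.1},{"translation":[0,0,0],"turn":0,"hand":0.1}]'
```

```text
time: 23.4
tool_pos: [0.459, -0.0451, 0.082]
ee_rot: [[-0.477, -0.879, 0.001], [-0.879, 0.477, -0.0], [-0.0, -0.001, -1.0]]
ft_force: [0.5, -0.1, -1.1]
opening: 0.014
grip_force: 39.2
```

```bash
python3 -m inch '[{"translation":[0,0.1,0.5],"turn":0,"hand":0.1},{"translation":[0,0,0.5],"turn":0,"hand":0.1},{"translation":[0,0,0.2],"turn":0,"hand":0.1},{"translation":[0,0,0.15],"turn":0,"hand":0.1},{"translation":[0,0,0],"turn":0,"hand":0.1},{"translation":[0,0,0],"turn":0,"hand":0.1}]'
```

```text
time: 24.15
tool_pos: [0.4575, -0.0447, 0.0695]
ee_rot: [[-0.478, -0.878, 0.0], [-0.878, 0.478, -0.0], [-0.0, -0.0, -1.0]]
ft_force: [-3.5, 0.7, 6.6]
opening: 0.014
grip_force: 40.1
```

```bash
python3 -m inch '[{"translation":[0,0,0],"turn":0,"hand":0.35},{"translation":[0,0,0],"turn":0,"hand":0.45},{"translation":[0,0,0],"turn":0,"hand":0.45},{"translation":[0,0,-2],"turn":0,"hand":0.45},{"translation":[0,0,-3],"turn":0,"hand":0.45},{"translation":[0,0,-4],"turn":0,"hand":0.5},{"translation":[0,0,-3],"turn":0,"hand":0.5},{"translation":[0,0,0],"turn":0,"hand":0.5}]'
python3 -m inch '[{"translation":[-3,2,0],"turn":0,"hand":0.5},{"translation":[-3,2,0],"turn":0,"hand":0.5},{"translation":[-3,2,0],"turn":0,"hand":0.5},{"translation":[-3,2,0],"turn":0,"hand":0.5},{"translation":[-3,2,0],"turn":0,"hand":0.5},{"translation":[0,2,0],"turn":0,"hand":0.5},{"translation":[0,0,0],"turn":0,"hand":0.5}]'
python3 - <<'E'
from h import *
w=snap('wrist','w7')['pixels'];t=snap('top','t7')['pixels'];s=snap('side','s7')['pixels'];print(robot.get_obs()['tool_pos'])
A=cv2.resize(w[100:400,120:520],(400,300)); B=cv2.resize(t[140:290,200:400],(400,300)); C=cv2.resize(w[200:320,180:430],(400,300)[:1]+(192,)); C=cv2.resize(w[200:350,240:440],(400,300)); D=cv2.resize(s[160:310,220:420],(400,300))
cv2.imwrite('pics/c7.png',np.vstack([np.hstack([A,B]),np.hstack([C,D])]))
E
```

```text
time: 25.15
tool_pos: [0.4594, -0.0451, 0.1907]
ee_rot: [[-0.478, -0.878, 0.006], [-0.878, 0.478, -0.001], [-0.002, -0.006, -1.0]]
ft_force: [0.2, 0.8, -0.0]
opening: 0.0428
grip_force: 0.0
time: 26.02
tool_pos: [0.422, 0.1446, 0.1867]
ee_rot: [[-0.476, -0.879, -0.002], [-0.879, 0.476, -0.001], [0.002, 0.002, -1.0]]
ft_force: [-0.0, -0.8, -0.2]
opening: 0.0427
grip_force: 0.0
[0.4237708  0.14364863 0.18742704]
```

View pics/c7.png

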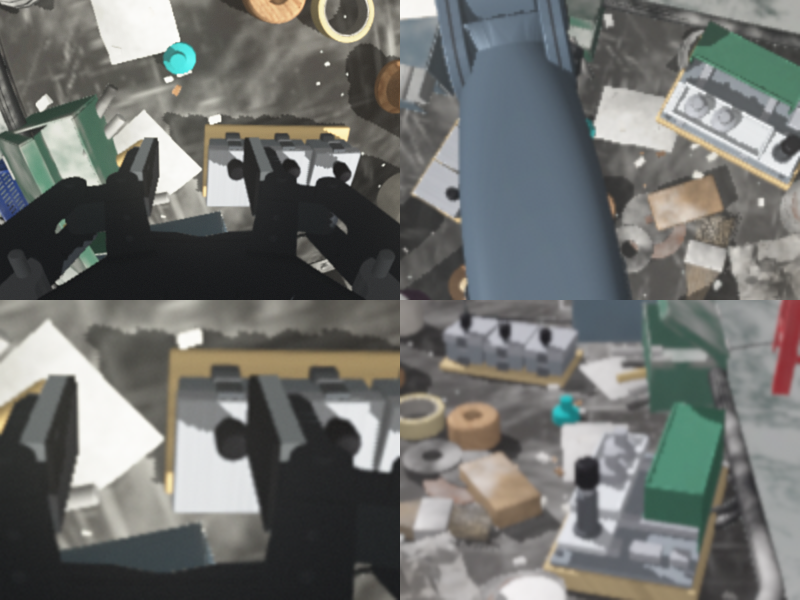

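Both gauges stand in the tray, at (697,103) and (728,118) in the top panel. No third gauge is visible anywhere. The lid knobs show in the wrist frame at about (356,266), (411,267) and (462,269).

Run:
```python
from h import *
d=load('w7'); o=robot.get_obs(); R=o['ee_rot']; t=o['tool_pos']
im=d['pixels'].max(2)
b=((im<45)*255).astype(np.uint8)
for r in range(250,286,3):
    x=np.where(b[r,340:372])[0]+340; y=np.where(b[r,445:480])[0]+445
    print(r,(x.min(),x.max()) if len(x) else '-',(y.min(),y.max()) if len(y) else '-')
for p in ((356.5,267),(411,268),(462,269)):
    X=world(d,*p,.068,True); print(X)
for X in ((.4272,.2298,.07),(.3785,.2578,.07),(.3326,.2891,.07)): print('top->',proj(d,X,True),100*R.T[:2,:2]@(np.array(X)-t)[:2])
```

```text
250 (np.int64(365), np.int64(371)) -
253 (np.int64(365), np.int64(371)) -
256 (np.int64(365), np.int64(371)) -
259 (np.int64(365), np.int64(371)) -
262 (np.int64(351), np.int64(371)) -
265 (np.int64(349), np.int64(371)) (np.int64(454), np.int64(464))
268 (np.int64(349), np.int64(371)) (np.int64(454), np.int64(466))
271 (np.int64(364), np.int64(371)) (np.int64(454), np.int64(467))
274 (np.int64(364), np.int64(371)) (np.int64(456), np.int64(461))
277 (np.int64(365), np.int64(371)) (np.int64(456), np.int64(460))
280 (np.int64(366), np.int64(371)) (np.int64(445), np.int64(462))
283 (np.int64(367), np.int64(371)) (np.int64(445), np.int64(464))
[0.42852716 0.2272846  0.068     ]
[0.38181393 0.2561759  0.068     ]
[0.33350164 0.28800118 0.068     ]
top-> (np.float64(359.09105428249984), np.float64(269.3885366125505)) [-7.72802614  3.82305804]
top-> (np.float64(415.0732457583987), np.float64(268.66968723672903)) [-7.85504647  9.43917448]
top-> (np.float64(463.7482478198001), np.float64(270.2760264552606)) [-8.40583647 14.96743171]
```

```bash
python3 -m inch '[{"translation":[-2.5,1.3,0],"turn":0,"hand":0},{"translation":[-2.6,1.3,0],"turn":0,"hand":0},{"translation":[-2.5,1.25,0],"turn":0,"hand":0},{"translation":[0,0,0],"turn":0,"hand":0},{"translation":[0,0,3],"turn":0,"hand":0},{"translation":[0,0,3],"turn":0,"hand":0},{"translation":[0,0,3],"turn":0,"hand":0},{"translation":[0,0,1],"turn":0,"hand":0},{"translation":[0,0,0],"turn":0,"hand":0},{"translation":[0,0,0],"turn":0,"hand":0}]'
python3 -m inch '[{"translation":[0,0,0.5],"turn":0,"hand":0},{"translation":[0,0,0.3],"turn":0,"hand":0},{"translation":[0,0,0.2],"turn":0,"hand":0},{"translation":[0,0,0],"turn":0,"hand":0},{"translation":[0,0,0],"turn":0,"hand":0}]'
python3 -m inch '[{"translation":[0,0,0.2],"turn":0,"hand":0},{"translation":[0,0,0.2],"turn":0,"hand":0},{"translation":[0,0,0],"turn":0,"hand":0},{"translation":[0,0,0],"turn":0,"hand":0}]'
```

```text
time: 27.42
tool_pos: [0.4274, 0.2296, 0.0894]
ee_rot: [[-0.478, -0.878, 0.003], [-0.878, 0.478, 0.001], [-0.002, -0.002, -1.0]]
ft_force: [0.4, -0.1, 0.1]
opening: 0.0
grip_force: 0.0
time: 28.05
tool_pos: [0.4262, 0.2296, 0.0779]
ee_rot: [[-0.478, -0.879, 0.0], [-0.879, 0.478, 0.0], [-0.0, -0.0, -1.0]]
ft_force: [-0.1, 0.1, 1.1]
opening: 0.0001
grip_force: 0.0
time: 28.55
tool_pos: [0.4262, 0.2296, 0.0738]
ee_rot: [[-0.478, -0.878, -0.0], [-0.878, 0.478, 0.0], [0.0, 0.0, -1.0]]
ft_force: [0.0, -0.3, 0.9]
opening: -0.0
grip_force: 0.0
```

```bash
python3 -m inch '[{"translation":[0,0,0.2],"turn":0,"hand":0},{"translation":[0,0,0.2],"turn":0,"hand":0},{"translation":[0,0,0],"turn":0,"hand":0},{"translation":[0,0,0],"turn":0,"hand":0}]'
python3 -m inch '[{"translation":[0,0,0.2],"turn":0,"hand":0},{"translation":[0,0,0],"turn":0,"hand":0},{"translation":[0,0,0],"turn":0,"hand":0}]'
```

```text
time: 29.05
tool_pos: [0.4264, 0.2297, 0.07]
ee_rot: [[-0.478, -0.878, 0.0], [-0.878, 0.478, 0.0], [-0.0, -0.0, -1.0]]
ft_force: [-0.7, -0.1, 2.7]
opening: 0.0002
grip_force: 1.0
time: 29.42
tool_pos: [0.4265, 0.2296, 0.0699]
ee_rot: [[-0.478, -0.879, 0.001], [-0.879, 0.478, 0.0], [-0.001, -0.001, -1.0]]
ft_force: [-3.4, -1.3, 9.9]
opening: -0.0
grip_force: 5.0
```

```bash
python3 -m inch '[{"translation":[0,0,0.1],"turn":0,"hand":0},{"translation":[0,0,0],"turn":0,"hand":0},{"translation":[0,0,0],"turn":0,"hand":0}]'
python3 -m inch '[{"translation":[0,0,-1.5],"turn":0,"hand":0},{"translation":[0,0,-1.6],"turn":0,"hand":0},{"translation":[-0.1,2.8,0],"turn":0,"hand":0},{"translation":[0,2.7,0],"turn":0,"hand":0},{"translation":[0,0,0],"turn":0,"hand":0},{"translation":[0,0,1.5],"turn":0,"hand":0},{"translation":[0,0,0.5],"turn":0,"hand":0},{"translation":[0,0,0],"turn":0,"hand":0},{"translation":[0,0,0],"turn":0,"hand":0}]'
```

```text
time: 29.8
tool_pos: [0.4265, 0.2296, 0.0698]
ee_rot: [[-0.478, -0.879, 0.002], [-0.879, 0.478, 0.0], [-0.001, -0.001, -1.0]]
ft_force: [-4.7, -3.4, 15.1]
opening: -0.0001
grip_force: 7.0
time: 30.92
tool_pos: [0.3786, 0.2565, 0.0777]
ee_rot: [[-0.478, -0.878, -0.0], [-0.878, 0.478, -0.0], [0.0, 0.0, -1.0]]
ft_force: [-0.4, 0.8, -0.7]
opening: 0.0003
grip_force: 0.0
```

```bash
python3 -m inch '[{"translation":[0,0,0.2],"turn":0,"hand":0},{"translation":[0,0,0.2],"turn":0,"hand":0},{"translation":[0,0,0],"turn":0,"hand":0},{"translation":[0,0,0],"turn":0,"hand":0}]'
python3 -m inch '[{"translation":[0,0,0.2],"turn":0,"hand":0},{"translation":[0,0,0.1],"turn":0,"hand":0},{"translation":[0,0,0],"turn":0,"hand":0},{"translation":[0,0,0],"turn":0,"hand":0}]'
python3 -m inch '[{"translation":[0,0,0.1],"turn":0,"hand":0},{"translation":[0,0,0.1],"turn":0,"hand":0},{"translation":[0,0,0],"turn":0,"hand":0},{"translation":[0,0,0],"turn":0,"hand":0}]'
```

```text
time: 31.42
tool_pos: [0.3784, 0.2568, 0.0739]
ee_rot: [[-0.478, -0.879, 0.0], [-0.879, 0.478, 0.0], [-0.0, -0.0, -1.0]]
ft_force: [-0.4, -0.7, 0.4]
opening: -0.0001
grip_force: 0.0
time: 31.92
tool_pos: [0.3784, 0.2568, 0.0708]
ee_rot: [[-0.478, -0.878, 0.0], [-0.878, 0.478, 0.0], [-0.0, -0.0, -1.0]]
ft_force: [-0.5, -0.8, -0.3]
opening: 0.0002
grip_force: 0.0
time: 32.42
tool_pos: [0.3786, 0.2568, 0.07]
ee_rot: [[-0.478, -0.879, 0.001], [-0.879, 0.478, 0.0], [-0.001, -0.001, -1.0]]
ft_force: [-1.5, -1.1, 5.2]
opening: -0.0001
grip_force: 2.7
```

```bash
python3 -m inch '[{"translation":[0,0,0.15],"turn":0,"hand":0},{"translation":[0,0,0],"turn":0,"hand":0},{"translation":[0,0,0],"turn":0,"hand":0}]'
python3 -m inch '[{"translation":[0,0,-1.5],"turn":0,"hand":0},{"translation":[0,0,-1.5],"turn":0,"hand":0},{"translation":[-0.2,2.8,0],"turn":0,"hand":0},{"translation":[-0.2,2.7,0],"turn":0,"hand":0},{"translation":[0,0,0],"turn":0,"hand":0},{"translation":[0,0,1.5],"turn":0,"hand":0},{"translation":[0,0,0.5],"turn":0,"hand":0},{"translation":[0,0,0],"turn":0,"hand":0},{"translation":[0,0,0],"turn":0,"hand":0}]'
python3 -m inch '[{"translation":[0,0,0.2],"turn":0,"hand":0},{"translation":[0,0,0.1],"turn":0,"hand":0},{"translation":[0,0,0],"turn":0,"hand":0},{"translation":[0,0,0],"turn":0,"hand":0}]'
```

```text
time: 32.8
tool_pos: [0.3786, 0.2568, 0.0698]
ee_rot: [[-0.478, -0.879, 0.001], [-0.879, 0.478, 0.0], [-0.001, -0.001, -1.0]]
ft_force: [-4.5, -3.0, 11.4]
opening: 0.0001
grip_force: 5.8
time: 33.92
tool_pos: [0.3322, 0.2863, 0.0772]
ee_rot: [[-0.478, -0.878, -0.0], [-0.878, 0.478, -0.0], [0.0, 0.0, -1.0]]
ft_force: [-0.0, 0.6, 0.0]
opening: 0.0
grip_force: 0.0
time: 34.42
tool_pos: [0.3322, 0.2863, 0.075]
ee_rot: [[-0.478, -0.878, 0.001], [-0.878, 0.478, -0.001], [0.0, -0.001, -1.0]]
ft_force: [-1.9, -2.8, 6.2]
opening: -0.0004
grip_force: 2.7
```

Lid 3's knob meets the fingers 5 mm too high, so it is loose. I press it home.

```bash
python3 -m inch '[{"translation":[0,0,0.1],"turn":0,"hand":0},{"translation":[0,0,0],"turn":0,"hand":0},{"translation":[0,0,0],"turn":0,"hand":0}]'
python3 -m inch '[{"translation":[0,0,0.1],"turn":0,"hand":0},{"translation":[0,0,0],"turn":0,"hand":0},{"translation":[0,0,0],"turn":0,"hand":0}]'
```

```text
time: 34.8
tool_pos: [0.3319, 0.2868, 0.0729]
ee_rot: [[-0.478, -0.879, -0.0], [-0.879, 0.478, 0.0], [-0.0, 0.0, -1.0]]
ft_force: [-0.2, 0.5, -0.3]
opening: 0.0001
grip_force: 0.0
time: 35.17
tool_pos: [0.3319, 0.2866, 0.0722]
ee_rot: [[-0.478, -0.878, -0.0], [-0.878, 0.478, 0.0], [0.0, 0.0, -1.0]]
ft_force: [0.2, 0.2, -0.1]
opening: -0.0001
grip_force: 0.0
```

Lid 3 snapped: the force vanished. I check that it now stops at .070, then do a light tug on each of lids 3, 2 and 1.

```bash
python3 -m inch '[{"translation":[0,0,0.2],"turn":0,"hand":0},{"translation":[0,0,0.2],"turn":0,"hand":0},{"translation":[0,0,0],"turn":0,"hand":0},{"translation":[0,0,0],"turn":0,"hand":0}]'
python3 -m inch '[{"translation":[0,0,0.15],"turn":0,"hand":0},{"translation":[0,0,0],"turn":0,"hand":0},{"translation":[0,0,0],"turn":0,"hand":0}]'
```

```text
time: 35.67
tool_pos: [0.3322, 0.2867, 0.0699]
ee_rot: [[-0.478, -0.879, 0.001], [-0.879, 0.478, 0.0], [-0.001, -0.001, -1.0]]
ft_force: [-1.8, -1.9, 7.5]
opening: -0.0002
grip_force: 3.9
time: 36.05
tool_pos: [0.3322, 0.2867, 0.0698]
ee_rot: [[-0.478, -0.879, 0.001], [-0.879, 0.478, 0.0], [-0.001, -0.001, -1.0]]
ft_force: [-4.6, -3.6, 13.5]
opening: 0.0002
grip_force: 7.1
```

```bash
python3 -m inch '[{"translation":[0,0,-3.5],"turn":0,"hand":0},{"translation":[0,0,-5],"turn":0,"hand":0.3},{"translation":[0,0,-5],"turn":0,"hand":0.6},{"translation":[3.1,-2.2,0],"turn":0,"hand":0.6},{"translation":[3.1,-2.2,0],"turn":0,"hand":0.6},{"translation":[3.1,-2.2,0],"turn":0,"hand":0.6},{"translation":[3.1,-2.2,0],"turn":0,"hand":0.6},{"translation":[3.1,-2.2,0],"turn":0,"hand":0.6},{"translation":[3.1,-2.2,0],"turn":0,"hand":0.6},{"translation":[3.1,-2.2,0],"turn":0,"hand":0.6}]'
python3 -m inch '[{"translation":[3.1,-2.3,0],"turn":0,"hand":0.6},{"translation":[3.1,-2.3,0],"turn":0,"hand":0.6},{"translation":[3.1,-2.3,0],"turn":0,"hand":0.6},{"translation":[3.1,-2.3,0],"turn":0,"hand":0.6},{"translation":[3.1,-2.3,0],"turn":0,"hand":0.6},{"translation":[0,0,0],"turn":0,"hand":0.6},{"translation":[0,0,0],"turn":0,"hand":0.6}]'
python3 - <<'E'
from h import *
t=snap('side','s8')['pixels'].astype(int); a=load('s7')['pixels'].astype(int)
o=robot.get_obs(); X=o['tool_pos']; print(X)
dd=np.abs(t-a).max(2)
for y,x in ((160,220),):
    sub=dd[200:320,300:410]; print('side diff slide area',(sub>40).sum(), np.argwhere(sub>40).mean(0)+[200,300])
g=dd[218:262,318:345]; print('tray gauge area',(g>40).sum(),g.size)
bank=dd[160:190,240:312]; print('bank',(bank>40).sum())
w=snap('wrist','w8')
for P in ((.4372,-.0826,.08),(.4575,-.0447,.08)): 
    u=proj(w,P,True); print(u)
E
```

```text
time: 37.3
tool_pos: [0.3636, 0.0211, 0.2018]
ee_rot: [[-0.478, -0.879, 0.001], [-0.879, 0.478, -0.0], [-0.0, -0.001, -1.0]]
ft_force: [1.2, -0.4, 0.1]
opening: 0.0512
grip_force: 0.0
time: 38.17
tool_pos: [0.3903, -0.1683, 0.2016]
ee_rot: [[-0.478, -0.878, -0.001], [-0.878, 0.478, 0.001], [-0.001, 0.001, -1.0]]
ft_force: [1.0, -0.1, -0.1]
opening: 0.0513
grip_force: 0.0
[ 0.39035877 -0.16796925  0.20175393]
side diff slide area 508 [258.89566929 331.14566929]
tray gauge area 125 1188
bank 689
(np.float64(321.0775598840411), np.float64(284.2290872440776))
(np.float64(321.33373621205624), np.float64(317.6023420715137))
```

Run:
```python
from h import *
np.set_printoptions(precision=3,suppress=True)
for f in ('w8',):
    w=load(f); g=cv2.cvtColor(w['pixels'],cv2.COLOR_BGR2GRAY)
    G=cv2.resize(g[235:345,270:375],None,fx=4,fy=4,interpolation=cv2.INTER_CUBIC)
    c=cv2.HoughCircles(G,cv2.HOUGH_GRADIENT,1.5,40,param1=80,param2=25,minRadius=20,maxRadius=75)
    for x,y,r in (c[0][:8] if c is not None else []): u=(270+x/4,235+y/4); print(u,r/4,world(w,*u,.062,True)[:2])
s=load('s8')['pixels'];
# lid knobs and gauges in the side view: dark / mean colours near projected points
d=load('s8'); e=load('s7'); z=load('side0')
for n,P in dict(g1=(.4372,-.0826,.08),g2=(.4575,-.0447,.08),l1=(.4272,.2298,.06),l2=(.379,.257,.06),l3=(.3322,.287,.06)).items():
    u=proj(d,P); x,y=int(u[0]),int(u[1]); print(n,u,[i['pixels'][y-3:y+4,x-3:x+4].mean((0,1)).round() for i in (z,e,d)])
```

```text
(np.float32(324.1875), np.float32(287.3125)) 13.887501 [ 0.442 -0.067]
(np.float32(321.1875), np.float32(317.6875)) 18.087502 [ 0.465 -0.032]
(np.float32(323.8125), np.float32(307.5625)) 17.3 [ 0.455 -0.044]
(np.float32(308.8125), np.float32(309.8125)) 13.549999 [ 0.471 -0.049]
(np.float32(322.3125), np.float32(327.8125)) 11.487499 [ 0.471 -0.018]
(np.float32(313.3125), np.float32(288.4375)) 16.025 [ 0.453 -0.072]
(np.float32(323.4375), np.float32(297.4375)) 7.175 [ 0.449 -0.056]
(np.float32(357.1875), np.float32(254.6875)) 14.375 [ 0.393 -0.086]
g1 (np.float64(325.4896244399912), np.float64(235.5541182670042)) [array([182., 177., 176.]), array([184., 176., 176.]), array([162., 155., 154.])]
g2 (np.float64(330.1201706746826), np.float64(224.8172947136219)) [array([169., 168., 170.]), array([169., 165., 165.]), array([169., 163., 163.])]
l1 (np.float64(291.581530289274), np.float64(178.52097391419323)) [array([59., 55., 56.]), array([91., 86., 86.]), array([53., 47., 46.])]
l2 (np.float64(271.77260710752773), np.float64(176.02402783216712)) [array([86., 81., 81.]), array([91., 86., 86.]), array([96., 91., 91.])]
l3 (np.float64(252.7287759017887), np.float64(173.067894436275)) [array([105.,  99.,  99.]), array([106., 100., 100.]), array([87., 82., 83.])]
```

```bash
python3 -m inch '[{"translation":[-3.6,1.5,0],"turn":0,"hand":0.5},{"translation":[-3.6,1.5,0],"turn":0,"hand":0.5},{"translation":[-3.6,1.5,0],"turn":0,"hand":0.5},{"translation":[-3.6,1.5,0],"turn":0,"hand":0.5},{"translation":[-3.6,1.5,0.4],"turn":0,"hand":0.5},{"translation":[-3.6,1.5,0.5],"turn":0,"hand":0.5},{"translation":[-3.6,1.5,0.5],"turn":0,"hand":0.5},{"translation":[-3.7,1.5,0],"turn":0,"hand":0.5},{"translation":[0,0,0],"turn":0,"hand":0.5},{"translation":[0,0,0],"turn":0,"hand":0.5}]'
python3 - <<'E'
from h import *
for n,f,old,box in (('top','t9','t7',(160,225,330,400)),('side','s9','s7',(195,310,300,410)),('side','s9b','s7',(155,195,235,315))):
    a=snap(n,f)['pixels'].astype(int); b=load(old)['pixels'].astype(int); r0,r1,c0,c1=box
    m=np.abs(a-b).max(2)[r0:r1,c0:c1]>30; p=np.argwhere(m)+[r0,c0]; print(n,box,m.sum(), p.mean(0) if len(p) else '', p.min(0) if len(p) else '', p.max(0) if len(p) else '')
E
```

```text
time: 39.52
tool_pos: [0.4226, 0.1427, 0.1879]
ee_rot: [[-0.476, -0.879, -0.0], [-0.879, 0.476, -0.001], [0.0, -0.0, -1.0]]
ft_force: [0.3, -0.1, 0.7]
opening: 0.0426
grip_force: 0.0
top (160, 225, 330, 400) 242 [194.74380165 358.69008264] [163 336] [209 384]
side (195, 310, 300, 410) 185 [243.60540541 326.82702703] [226 318] [254 340]
side (155, 195, 235, 315) 120 [175.68333333 252.00833333] [166 241] [184 265]
```

Differences appear in the tray area, so a gauge may have been knocked. I measure it numerically.

Run:
```python
from h import *
ch=" .:-=+*#%@"
for f in ('t7','t9'):
    g=cv2.cvtColor(load(f)['pixels'],cv2.COLOR_BGR2GRAY)[180:216,334:392]
    print(f)
    for r in g: print(''.join(ch[min(9,v//26)]for v in r))
```

```text
t7
====#**++=-----=====--==++++++++++++=+=--=================
===*%%@#*%+=---===------===+===+++++++++=--===============
==+##@@%%%@%+=====---------=--=+*++++++++==--=============
==**%%%%%*%@@%+==-------------=+*++++++++====---==========
=+##%%@@*+*%@@@#+--------------=++++++++++++===--=========
+##%%%%%++%%%%%@@#+-------------===++++++++++====--=======
+##%%%%*+*%@%%%*#@@+---------------==+*++++++++==+=--=====
%#@@%%%++%@%#**++**=+=---------------=++*+++*+++++===--===
##%%%%++*%%#***+======++=-------------==+===++++++++++=--=
#@@%%#+*%%#***#*+==++==*%*=-------------=---=+++++*#**+==-
%@@%%+*%%%#**###*+==++=+%@@*=---------------=+*+++*##*+-==
%%%%#*%@%###*###*+==++++%%@@@*=--------------=+++*###*==+=
%%%%+*@%###**####+==+++*%%%%@@%*--------------==+*###*=+++
%%%#+%@%####*###*+*++++*%%%***#@+=--------------+###*=++++
%%%++%%%*#%##**++***++*%%#**+++*=++=-----------=*###*=+*++
@%*=+**%##%###***#***%%##****======+++=---------+###=-+*++
@@%*=++**#%%%#####*+*@%##**#**+==+==*@@+-------===+*--=+++
*%@@%*++++#%%%###**%%%%#######*==++++%@@#+-----=====---==+
=+#%@@%*+=+*###**#%@@%%##+####*+==+
[... 2453 characters left out ...]
*******#%@@*+++*++*%@@%%%%%%%@%%%%%%%%%%%%%%%#=----
%####%##********%@@%*+++++*%%%%%%%%%%%%%%%%%%%%%%%%%#==---
%###**#%##*******#%@@%*++++**%%%%%%%%%%%%%%%%%%%%%%%+*@*=-
%###*+**#%###******#%@@%*++++*%%%%%%%%%%%%@%%%%%%%%#+*@@@*
%###+===*#######*****#%@@%*+++**%%%%%%%%%%%%%%%%%%%+*%@@@@
%###======*##%###******#%@@@*+++*%%%%%%%%%%%%%@%%%#*%@@@@#
%%#*=====-=+*##%##*******#%@@%*++**%%%%%%%%%%%@%%%+*@@@%*-
%%#+=====--=++*##%##*******#%@@#+++***%%%%%%%%%%%#*%@%##=:
%%#=====---+%%%#**#%##*******#%@@#++++**%%%%%%%#%*%@%#+=:.
%#*====---=*@%#+++**#%#********#%@@#++++**%%%%%%#*@@#=--::
%#+====--==+#*+===++*##%#********#%@@*++++***%#%*%@%+----:
%#=====-====+=======++#####********#%@%*+++++#%#*%@%=----:
```

Run:
```python
from h import *
ch=" .:-=+*#%@"
for f in ('s7','s9'):
    g=cv2.cvtColor(load(f)['pixels'],cv2.COLOR_BGR2GRAY)[212:262,310:350]
    print(f)
    for r in g: print(''.join(ch[min(9,v//26)]for v in r))
```

```text
s7
===+++++++++++++++++++==--::::::-----:::
+++++++++++++++++++++++=-:::::--===-::::
***+++++++++++++++++++==-:::----==--::--
***=====================----------------
+++=====--------------------------------
----===--------------------------=------
::--===--------------------------=------
:::-===---------------------------------
---=============------------------------
*******++++++**+========----------------
################*******+=---------------
%%%%%##################*+===------------
%%%%%%%################*+==-------------
%%%%%%%%##############**+=--------------
%%%%%%%%%#######*******++++======-------
%%%%%%%%%%##*****+++++++********+=--==--
%%%%%%%%%%##*+***+++++=+*****#****====--
%%%%%%%%%%#*+**#*+=====+********#*+----=
%%%%%%%%%%#**####+=====++***++*##*=----=
%%%%%%%%%#*+*####++=====++**+**##*=---==
%%%%%%%%%#*+*####*++=====++**###*+=--===
%%%%%%%%%*++*#####**++====+*#%%#*+======
%%%%%%%%#*++*######**++===+*%%%#+=======
%%%%%%%%#+++*######***+====*#%#*++======
%%%%#%%#*+++*#####***++====+***+++++++=-
%##**##*++++******+++++=====++++++++++=-
**+==+++=++*+++++++=++=====++++
[... 2305 characters left out ...]
-==
.........:=============++++++=======--==
.........:=============+*#*+==---===-===
.........-+++++======+++*##+==---==-====
........:=*###*+++++++++##*+=---===-====
........:=#%%%##*++++++*##*==---==--====
........:=#%%%%%#******##*+=-----=--====
........:+#%%%%%%######%#*+=-------=====
........-*#%%%%%%%%%%%%%#+==-----=======
.......-+#%%%%%%%%%%%%%%*+==-------=====
-::::::-*%%%%%%%%%%%%%%#*==-------------
=-------+#%%%%%%%%%%%%%#+==-------:-----
======--=#%%%%%%%%%%%%%*+=--------:-::-:
=====---=*%%%%%%%%%%%%#+==---------::-:-
==----:-=*%%%%%%%%%%%%*+==---------:-:-:
---::::-=*%%%%%%%%%%%#*==---------:-----
---::::-=*%%%%%%%%%%%#+==---------:::--:
:::::::-=*%%%%%%%%%%%*+=------------:-:-
```

The gauge in the tray's middle was nudged about 15 mm along the tray and pushed its neighbour about 8 mm, to the end wall. Both keep the same upright stud-and-disc shape inside the rims, so nothing needs mending. I go back to the knob and return the carriage.

```bash
python3 -m inch '[{"translation":[3.6,-1.5,0],"turn":0,"hand":0.6},{"translation":[3.6,-1.5,0],"turn":0,"hand":0.6},{"translation":[3.6,-1.5,0],"turn":0,"hand":0.6},{"translation":[3.6,-1.5,0],"turn":0,"hand":0.6},{"translation":[3.6,-1.5,0],"turn":0,"hand":0.6},{"translation":[3.6,-1.5,0],"turn":0,"hand":0.6},{"translation":[3.6,-1.5,0],"turn":0,"hand":0.6},{"translation":[3.7,-1.5,0],"turn":0,"hand":0.6},{"translation":[0,0,0],"turn":0,"hand":0.6},{"translation":[0,0,0],"turn":0,"hand":0.6}]'
python3 -m inch '[{"translation":[0,0,3],"turn":0,"hand":0.6},{"translation":[0,0,3],"turn":0,"hand":0.6},{"translation":[0,0,1.5],"turn":0,"hand":0.6},{"translation":[0,0,0.9],"turn":0,"hand":0.6},{"translation":[0,0,0],"turn":0,"hand":0.6},{"translation":[0,0,0],"turn":0,"hand":0.6}]'
```

```text
time: 40.92
tool_pos: [0.3901, -0.1688, 0.1878]
ee_rot: [[-0.479, -0.878, -0.0], [-0.878, 0.479, 0.001], [-0.001, 0.0, -1.0]]
ft_force: [0.3, 0.5, -0.5]
opening: 0.0514
grip_force: 0.0
time: 41.68
tool_pos: [0.3913, -0.1691, 0.1049]
ee_rot: [[-0.478, -0.879, 0.002], [-0.879, 0.478, -0.001], [0.0, -0.002, -1.0]]
ft_force: [1.3, 0.3, 0.7]
opening: 0.0511
grip_force: 0.0
```

```bash
python3 -m inch '[{"translation":[0,0,0.35],"turn":0,"hand":0.6},{"translation":[0,0,0],"turn":0,"hand":0.3},{"translation":[0,0,0],"turn":0,"hand":0.1},{"translation":[0,0,0],"turn":0,"hand":0.1},{"translation":[0,0,0],"turn":0,"hand":0.1},{"translation":[0,0,0],"turn":0,"hand":0.1},{"translation":[0,0,0],"turn":0,"hand":0.1}]' 50
python3 -m inch '[{"translation":[0,0,-0.5],"turn":0,"hand":0.1},{"translation":[0,0,-0.5],"turn":0,"hand":0.1},{"translation":[0,0,-0.5],"turn":0,"hand":0.1},{"translation":[0,0,0],"turn":0,"hand":0.1},{"translation":[0,0,0],"turn":0,"hand":0.1}]'
```

```text
time: 42.55
tool_pos: [0.3901, -0.1686, 0.1007]
ee_rot: [[-0.478, -0.878, -0.001], [-0.878, 0.478, 0.0], [0.0, 0.001, -1.0]]
ft_force: [-4.2, 2.0, 6.1]
opening: 0.0243
grip_force: 49.5
time: 43.18
tool_pos: [0.3901, -0.1685, 0.1147]
ee_rot: [[-0.478, -0.878, -0.001], [-0.878, 0.478, 0.001], [0.0, 0.001, -1.0]]
ft_force: [-1.3, 0.4, -7.7]
opening: 0.0242
grip_force: 49.4
```

```bash
python3 -m inch '[{"translation":[0,-0.3,0],"turn":0,"hand":0.1},{"translation":[0,-0.5,0],"turn":0,"hand":0.1},{"translation":[0,-0.6,0],"turn":0,"hand":0.1},{"translation":[0,-0.6,0],"turn":0,"hand":0.1},{"translation":[0,-0.6,0],"turn":0,"hand":0.1},{"translation":[0,-0.6,0],"turn":0,"hand":0.1},{"translation":[0,-0.5,0],"turn":0,"hand":0.1},{"translation":[0,-0.3,0],"turn":0,"hand":0.1},{"translation":[0,0,0],"turn":0,"hand":0.1},{"translation":[0,0,0],"turn":0,"hand":0.1}]'
```

```text
time: 44.42
tool_pos: [0.4263, -0.1882, 0.1157]
ee_rot: [[-0.478, -0.878, 0.002], [-0.878, 0.478, -0.001], [-0.0, -0.002, -1.0]]
ft_force: [1.3, 0.4, -8.0]
opening: 0.024
grip_force: 49.5
```

```bash
python3 -m inch '[{"translation":[0,0.1,0.5],"turn":0,"hand":0.1},{"translation":[0,0,0.5],"turn":0,"hand":0.1},{"translation":[0,0,0.5],"turn":0,"hand":0.1},{"translation":[0,0,0],"turn":0,"hand":0.1},{"translation":[0,0,0],"turn":0,"hand":0.1}]'
python3 -m inch '[{"translation":[0,0,0],"turn":0,"hand":0.6},{"translation":[0,0,0],"turn":0,"hand":0.6},{"translation":[0,0,0],"turn":0,"hand":0.6},{"translation":[0,0,0],"turn":0,"hand":0.6},{"translation":[0,0,0],"turn":0,"hand":0.6}]'
python3 -m inch '[{"translation":[0,0,0],"turn":0,"hand":0.2},{"translation":[0,0,0],"turn":0,"hand":0.1},{"translation":[0,0,0],"turn":0,"hand":0.1},{"translation":[0,0,0],"turn":0,"hand":0.1},{"translation":[0,0,0],"turn":0,"hand":0.1}]'
python3 -m inch '[{"translation":[0,0,-0.5],"turn":0,"hand":0.1},{"translation":[0,0,-0.5],"turn":0,"hand":0.1},{"translation":[0,0,-0.6],"turn":0,"hand":0.1},{"translation":[0,0,0],"turn":0,"hand":0.1},{"translation":[0,0,0],"turn":0,"hand":0.1}]'
```

```text
time: 45.05
tool_pos: [0.425, -0.1875, 0.1008]
ee_rot: [[-0.478, -0.878, 0.001], [-0.878, 0.478, -0.0], [-0.0, -0.001, -1.0]]
ft_force: [0.4, -0.5, -2.4]
opening: 0.0238
grip_force: 50.1
time: 45.68
tool_pos: [0.4248, -0.1874, 0.1004]
ee_rot: [[-0.478, -0.878, 0.0], [-0.878, 0.478, -0.0], [0.0, -0.0, -1.0]]
ft_force: [0.1, -0.4, 0.8]
opening: 0.0515
grip_force: 0.0
time: 46.3
tool_pos: [0.4249, -0.1875, 0.1005]
ee_rot: [[-0.478, -0.878, 0.0], [-0.878, 0.478, -0.0], [0.0, -0.0, -1.0]]
ft_force: [0.2, 0.0, 0.7]
opening: 0.0242
grip_force: 49.1
time: 46.92
tool_pos: [0.4241, -0.187, 0.1156]
ee_rot: [[-0.478, -0.878, -0.002], [-0.878, 0.478, 0.001], [-0.0, 0.002, -1.0]]
ft_force: [0.2, -0.5, -8.3]
opening: 0.0238
grip_force: 49.4
```

```bash
python3 -m inch '[{"translation":[0,-0.3,0],"turn":0,"hand":0.1},{"translation":[0,-0.5,0],"turn":0,"hand":0.1},{"translation":[0,-0.6,0],"turn":0,"hand":0.1},{"translation":[0,-0.6,0],"turn":0,"hand":0.1},{"translation":[0,-0.6,0],"turn":0,"hand":0.1},{"translation":[0,-0.6,0],"turn":0,"hand":0.1},{"translation":[0,-0.5,0],"turn":0,"hand":0.1},{"translation":[0,-0.3,0],"turn":0,"hand":0.1},{"translation":[0,0,0],"turn":0,"hand":0.1},{"translation":[0,0,0],"turn":0,"hand":0.1}]'
python3 -m inch '[{"translation":[0,0,0.5],"turn":0,"hand":0.1},{"translation":[0,0,0.5],"turn":0,"hand":0.1},{"translation":[0,0,0.6],"turn":0,"hand":0.1},{"translation":[0,0,0],"turn":0,"hand":0.1},{"translation":[0,0,0],"turn":0,"hand":0.1}]'
```

```text
time: 48.18
tool_pos: [0.4606, -0.2068, 0.1166]
ee_rot: [[-0.478, -0.878, 0.002], [-0.878, 0.478, -0.001], [-0.0, -0.002, -1.0]]
ft_force: [1.0, 0.7, -8.6]
opening: 0.0239
grip_force: 49.6
time: 48.8
tool_pos: [0.4602, -0.2066, 0.1006]
ee_rot: [[-0.478, -0.878, 0.001], [-0.878, 0.478, -0.0], [-0.0, -0.001, -1.0]]
ft_force: [0.8, 1.1, -4.5]
opening: 0.024
grip_force: 50.0
```

```bash
python3 -m inch '[{"translation":[0,0,0],"turn":0,"hand":0.6},{"translation":[0,0,0],"turn":0,"hand":0.6},{"translation":[0,0,0],"turn":0,"hand":0.6},{"translation":[0,0,0],"turn":0,"hand":0.6},{"translation":[0,0,-3],"turn":0,"hand":0.6},{"translation":[0,0,-3],"turn":0,"hand":0.6},{"translation":[0,0,-3],"turn":0,"hand":0.6},{"translation":[0,0,0],"turn":0,"hand":0.6}]'
python3 -m inch '[{"translation":[-3.6,2.2,0],"turn":0,"hand":0.5},{"translation":[-3.6,2.2,0],"turn":0,"hand":0.5},{"translation":[-3.6,2.2,0],"turn":0,"hand":0.5},{"translation":[-3.6,2.2,0],"turn":0,"hand":0.5},{"translation":[-3.6,2.2,0],"turn":0,"hand":0.5},{"translation":[-3.6,2.2,0],"turn":0,"hand":0.5},{"translation":[-3.6,2.2,0],"turn":0,"hand":0.5},{"translation":[-3.7,4.3,0],"turn":0,"hand":0.5},{"translation":[0,0,0],"turn":0,"hand":0.5},{"translation":[0,0,0],"turn":0,"hand":0.5}]'
python3 - <<'E'
from h import *
a=snap('side','s10')['pixels'].astype(int); t=snap('top','t10')['pixels'].astype(int)
def cmp(a,b,box):
    r0,r1,c0,c1=box; m=np.abs(a-b).max(2)[r0:r1,c0:c1]>30; p=np.argwhere(m)+[r0,c0]; print(box,m.sum(),*( [p.mean(0),p.min(0),p.max(0)] if len(p) else []))
z=load('side0')['pixels'].astype(int); s9=load('s9')['pixels'].astype(int)
cmp(a,z,(235,310,295,385)); cmp(a,z,(155,195,235,315)); cmp(a,s9,(155,195,235,315))
cmp(t,load('top0')['pixels'].astype(int),(150,240,325,430))
ch=" .:-=+*#%@"
for r in cv2.cvtColor(a.astype(np.uint8),cv2.COLOR_BGR2GRAY)[215:262,310:362]: print(''.join(ch[min(9,v//26)]for v in r))
E
```

```text
time: 49.8
tool_pos: [0.4617, -0.2076, 0.1935]
ee_rot: [[-0.478, -0.878, 0.005], [-0.879, 0.478, -0.003], [0.0, -0.006, -1.0]]
ft_force: [-0.4, 0.1, -0.2]
opening: 0.0513
grip_force: 0.0
time: 51.05
tool_pos: [0.4246, 0.1413, 0.1893]
ee_rot: [[-0.477, -0.879, -0.001], [-0.879, 0.477, -0.001], [0.001, 0.001, -1.0]]
ft_force: [0.1, 0.2, -0.1]
opening: 0.0428
grip_force: 0.0
(235, 310, 295, 385) 758 [254.73350923 355.56068602] [235 309] [303 382]
(155, 195, 235, 315) 383 [176.61879896 274.85117493] [166 241] [185 302]
(155, 195, 235, 315) 0
(150, 240, 325, 430) 1472 [176.78668478 377.921875  ] [156 325] [206 429]
***=====================---------------------=======
+++=====-----------------------------------====-====
----===--------------------------=----------==-=====
::--===--------------------------=----------==-=====
:::-===-------------------------------------==-=====
---=============---------------------------==-======
******+++++++**+========-------------------==-======
################*******+=-----------------==--======
%%%%%##################*+===--------------==-=======
%%%%%
[... 1308 characters left out ...]
:::.......:
####*****************************+=-==-:::::.......:
*###****************************+=--==-:...........:
**#*****************************+=-===-............:
*##*****************************+=====-............:
*#******************************=--==-:............:
*#******************************=-----:............:
#******************************+=--:-::............:
#******************************+=-:-:::.............
*******************************+=-:::::.............
*******************************+=-::::::...........:
*******************************+=-:-:::::.........::
*******************************+=-::-:---::....:::::
*******************************+=-:-:--===---:--::::
```

Run:
```python
from h import *
for f in ('side0','s10'):
    g=load(f)['pixels'].max(2)[235:270,335:375]; p=np.argwhere(g<60); print(f,len(p),p.mean(0)+[235,335],p.min(0),p.max(0))
```

```text
side0 212 [252.10377358 354.28301887] [ 9 13] [25 26]
s10 165 [252.87878788 354.8969697 ] [10 14] [25 26]
```

The knob is back where it started and down. The lids are unchanged since the check and the arm is clear, so I hand in.

```bash
python3 -c "
from bench import robot
print(robot.job_done())"
```

```text
the job is handed in; nothing more can be done
None
```

The job is handed in: the carriage is parked in its first notch with the pin down, both gauges I found were standing in the tray (checked before it went back under the hood), and all three lids are caught; only lid 3 was loose, and I pressed it shut.

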